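# Blow dry the glass filter bowls on the air rack

## Robot

A 6-joint arm with a two-finger parallel gripper is mounted at the origin on the work surface. World frame = base frame: x ahead of the robot, y to its left, z up, the work surface at z = 0. Lengths are in m, angles in rad, forces in N, time in s.
With the tool pointing down it reaches from about 0.35 to 0.775 m from the base axis. Payload 7.3 kg.
Tool frame: the origin (TCP) lies at the very end of the fingers, on their centre line; the grasp point (between the pads) lies 19 mm behind it (robot.tcp_to_grasp is the distance from the TCP to the grasp point, in m); z points along the fingers, y is the direction in which the jaws open and shut (so a half turn about z gives the same grasp; the last joint's range is limited). The gripper opens to 92 mm and grips with 3 to 60 N. Pads are 19 mm wide; open, the fingers measure 130 mm over their backs; the gripper's body (75 mm by 190 mm) begins 47 mm behind the grasp point.
Start: joints at [0.978, 0.342, 1.524, -0, 1.275, -0.146], TCP at [0.227, 0.473, 0.227] pointing down, gripper open.
Joint ranges: [-2.53, 2.53], [-0.77, 2.02], [0.04, 2.7], [-1, 4.14], [0.28, 2.66], [-3.11, 3.11]. Speed limits (rad/s): [2.57, 2.57, 3.14, 3.14, 3.14, 3.14].

## Interface

Orientations are given as [roll, pitch, yaw] about the fixed x, y, z axes, in that order (R = Rz(yaw) Ry(pitch) Rx(roll)).
In Python, from cell import robot, eyes, finder gives the robot as it stands. The module is installed in compiled form; this text tells all that it offers.
- The arm moves only by the tool move_arm, never from a script. Its argument "motion" is a list of rows, each a list of 7 numbers: the closure in counts, from 0 (fully open) to 255 (shut), then the shift along the tool's x, y, z normalised to -1 to 1, where 1 is 0.02 m, then the turn, a rotation vector about the tool's x, y, z normalised to -1 to 1, where 1 is 6 degrees. In form: [[claw, x, y, z, ax, ay, az], ...]. A call has 1 to 12 rows; each row shifts and turns the commanded pose from where the row before left it, along the tool's axes as they then stand; what a row does not reach is not made up. A row lasts 1/8 s, in which the tool goes at most 62.5 mm and 10.7 degrees, less where a joint would pass 70% of its speed; a pose out of reach is approached as far as the arm can. A call with a number of a shift or a turn outside -1 to 1 is refused whole. A call with a gripper value outside its range is refused whole. The fingers move at their own pace and stop on an object; "newtons" is the grip in N (left out, the last holds). Time passes only in rows, so rows that do not move let the fingers close. It gives the time, the measured TCP pose, the force and the opening at its end, in the units of the state.
- robot.observe(): the state, without advancing time (a new reading comes with each control period).
- eyes.read_camera(name): name is "side" or "top"; returns (picture, depth): 400x640x3 uint8, red, green, blue; 400x640 float32, m along the optical axis (not along the pixel's ray), 0 where there is no reading.
- eyes.calibration(name): a dict with "K" (3x3 intrinsics, pixels), "position" and "orientation" of the camera in the world. Camera axes: x right, y up, looking along -z (the intrinsics and any distortion apply to the point x, -y, -z); pixel columns grow to the right and rows downward; lengths in m; the calibration is good to about 2 mm. A picture is of the moment at which its call begins. calibration takes no time and is no camera call.
- robot.hand_in(): hands the job in, once; it reports no verdict.
Trained networks look in the newest picture that a camera, given by its name, has taken for a name from the list of things; names that differ only in an ending like _2 or _b are one class to them, and where a whole thing is asked for, a point or a joint stands for the part that bears it (a point fixed in the world has none). Each returns a list of dicts, best first, with "p" (0 to 1); they miss things now and then, are a little off and sometimes report something else, mostly with a low value. They report only what shows in the picture. A call takes as long as a camera call. They do not tell look-alikes from the thing itself.
- finder.recognise(camera, label): "centre" ([x, y, z] in m, in the coordinates of the camera as it stood for that picture, good to about 4 mm: the middle of the surface that is visible of it).
- finder.place_of(camera, label): "centre" ([x, y, z] in m, in the coordinates of the camera as it stood for that picture, good to about 4 mm: a listed point, or the origin of a listed thing).
The state is a dict: "time": time; "qpos": joint angles; "qvel": joint speeds; "joint_efforts": joint torques, N m; "tool_pos": TCP position; "tool_rot": TCP orientation; "contact_force": force on the tool from outside, world axes, zero at the start; "torque": the same for the moment, N m; "opening": finger opening in m.
Only numpy, scipy, OpenCV 4.12 (cv2) and the standard library are available. Lean on these libraries where they do the work, as an engineer would, in place of code of your own. Each camera call takes 0.05 s, during which the arm holds its last target. There are 200 camera calls.

## Task

First shut the red main air valve fully; while it is shut, stand every green glass filter bowl, mouth down as it is, centred on a dark air pad of the rack, one to a pad, and turn the blue regulating handle until its white-striped pointer end points at the green mark. Only then open the main valve fully and leave everything so. The bowls are glass: squeeze them with no more than about 35 N, set them down softly instead of dropping or pressing them, and do not disturb the tools, tape and can lying about.

Things in the scene. Friction and masses are not known exactly. Their poses are not given: they have to be found in the camera images.
- main_valve (a joint): red-gripped lever of the main ball valve, turning about an upright axis; angle in rad: 0 = shut (hard stop; lever square to the pipe, pointing to the manifold's +y), 1.571 = fully open (hard stop; lever lies over the pipe, pointing to the manifold's -x). Grows anticlockwise seen from above. Stays where it is left; needs about 0.15 N m (some 2 N at the grip).
- main_axis (a point): on the main lever's turning axis, 84 mm above the bench (mid-height of the lever); does not turn, its axes are those of the manifold. The fixed manifold is a grey foot plate 270 x 70 x 10 mm with a steel pipe along its x axis (26 mm across, axis 34 mm up) and two brass valve bodies (tops at 54 mm): the main valve at its +x end, the regulating valve 170 mm from it at the -x end.
- main_grip (a point): middle of the lever's red grip, 75 mm from the turning axis, at mid-height of the lever (84 mm above the bench); turns with it, y axis outwards along the lever. The red grip is 60 mm long (48 to 108 mm from the axis), 18 mm wide, 16 mm tall, free above and at both sides; the pipe below it (when open) tops out 47 mm above the bench.
- reg_valve (a joint): blue bar handle of the regulating valve, turning about an upright axis; angle in rad from 0 (shut; the white-striped pointer end towards the manifold's +y) to 1.8, growing anticlockwise seen from above. Stays where it is left; needs about 0.06 N m.
- reg_axis (a point): point on the regulating handle's axis, 80 mm above the bench, 10 mm below the handle's top: the place to pinch it; does not turn, its axes are those of the manifold. The bar is 56 mm long, 13 mm wide and 26 mm tall (64 to 90 mm above the bench), centred on the axis, over a white dial (88 mm across, top at 57 mm).
- reg_tip (a point): pointer end of the blue bar (the end with the white stripe), 28 mm from the axis; its y axis points along the bar, out of the pointer end
- set_mark (a joint): angle in rad of the green set mark on the rim of the white dial, on the same scale as reg_valve: the handle points at the mark when the two angles are equal. It cannot be touched and stays as found; differs from start to start.
- mark_tip (a point): middle of the green set mark (10 x 22 mm), 45 mm from the regulating axis, 59 mm above the bench; its y axis points outwards from the axis
- rack: fixed aluminium drying rack, a flat plate 220 (x) x 290 (y) x 12 mm without rim, with six dark round air pads; origin at the centre of its underside
- pad0 (a point): centre of a dark round air pad (66 mm across, level with the plate, a brass jet in the middle), on the rack's upper face, 12 mm above the bench; pads are 110 mm apart along the rack's x and 95 mm along its y
- pad1 (a point): centre of a dark round air pad (66 mm across, level with the plate, a brass jet in the middle), on the rack's upper face, 12 mm above the bench; pads are 110 mm apart along the rack's x and 95 mm along its y
- pad2 (a point): centre of a dark round air pad (66 mm across, level with the plate, a brass jet in the middle), on the rack's upper face, 12 mm above the bench; pads are 110 mm apart along the rack's x and 95 mm along its y
- pad3 (a point): centre of a dark round air pad (66 mm across, level with the plate, a brass jet in the middle), on the rack's upper face, 12 mm above the bench; pads are 110 mm apart along the rack's x and 95 mm along its y
- pad4 (a point): centre of a dark round air pad (66 mm across, level with the plate, a brass jet in the middle), on the rack's upper face, 12 mm above the bench; pads are 110 mm apart along the rack's x and 95 mm along its y
- pad5 (a point): centre of a dark round air pad (66 mm across, level with the plate, a brass jet in the middle), on the rack's upper face, 12 mm above the bench; pads are 110 mm apart along the rack's x and 95 mm along its y
- bowl0: green glass filter bowl standing mouth down, may be absent; 150 g or so; black flange at the foot 56 mm across and 8 mm tall, straight glass body 46 mm across from 8 to 62 mm, then a dome to 74 mm and a brass nipple 12 mm across up to 85 mm; origin at the centre of its underside, z up when standing
- bowl1: green glass filter bowl standing mouth down, may be absent; 150 g or so; black flange at the foot 56 mm across and 8 mm tall, straight glass body 46 mm across from 8 to 62 mm, then a dome to 74 mm and a brass nipple 12 mm across up to 85 mm; origin at the centre of its underside, z up when standing
- bowl2: green glass filter bowl standing mouth down, may be absent; 150 g or so; black flange at the foot 56 mm across and 8 mm tall, straight glass body 46 mm across from 8 to 62 mm, then a dome to 74 mm and a brass nipple 12 mm across up to 85 mm; origin at the centre of its underside, z up when standing
- bowl3: green glass filter bowl standing mouth down, may be absent; 150 g or so; black flange at the foot 56 mm across and 8 mm tall, straight glass body 46 mm across from 8 to 62 mm, then a dome to 74 mm and a brass nipple 12 mm across up to 85 mm; origin at the centre of its underside, z up when standing
- bowl4: green glass filter bowl standing mouth down, may be absent; 150 g or so; black flange at the foot 56 mm across and 8 mm tall, straight glass body 46 mm across from 8 to 62 mm, then a dome to 74 mm and a brass nipple 12 mm across up to 85 mm; origin at the centre of its underside, z up when standing
- wrench: bystander: steel wrench, 170 mm, lying on the bench; origin near its middle
- tape: bystander: roll of orange tape, 84 mm across, 24 mm tall; origin at the centre of its underside
- driver: bystander: screwdriver with yellow handle, 180 mm, lying on the bench; origin near its middle
- can: bystander: blue can, 56 mm across, 130 mm tall, standing; origin at the centre of its underside
Mind the look-alikes: they are no part of the job. What is shaped like the bowl1 but brown or orange is not meant.

How it is judged:
By the outcome, as a careful person would: the job done as asked, in the order asked, and still so for the second after the job is handed in, with the robot touching nothing.
Of bowl0, bowl1, bowl2, bowl3, bowl4 only 3 to 5 are there at a start; the rules pass over those that are not, and their reading is None.
At some moment in a run one of bowl0, bowl1, bowl2, bowl3, bowl4 may be knocked a few centimetres aside while the robot is not near it.
It also fails if it takes over 210 s, if anything falls off the work surface, if the arm or the gripper's body presses on something with over 40 N, if the wrist force passes 120 N, or if a joint passes its speed limit or range.

## Working session

There is one attempt and no reset: what is moved stays moved. The work goes in short steps, Python scripts to look and compute and a tool call to move; the robot and the scene stay as the last step left them, time stands still between calls to the robot, and variables do not carry over. Pictures are saved under pics/ and viewed, and the job is handed in when it is done.

Besides the shell and the picture viewer there is one more tool, called by a JSON object that holds its "fn" and its "kwargs", one argument or row to a line. move_arm: Moves the arm, as the interface text tells. Its arguments: {"type":"object","properties":{"motion":{"type":"array"},"newtons":{"type":"number"}},"required":["motion"]}

```bash
mkdir -p pics; cat > h.py <<'E'
from cell import robot, eyes, finder
import numpy as np, cv2
from scipy.spatial.transform import Rotation as R
def cam(n):
    c=eyes.calibration(n); o=np.array(c["orientation"],float)
    M=o if o.shape==(3,3) else (R.from_euler('xyz',o).as_matrix() if o.size==3 else None)
    return np.array(c["K"]),np.array(c["position"]),M
def w(n,p): K,t,M=cam(n); return M@np.array(p)+t
def px(n,P):
    K,t,M=cam(n); q=M.T@(np.array(P)-t); q=np.array([q[0],-q[1],-q[2]]); u=K@q; return u[:2]/u[2]
def cloud(n,d):
    K,t,M=cam(n); v,u=np.mgrid[:400,:640]
    return np.stack([(u-K[0,2])/K[0,0]*d,-(v-K[1,2])/K[1,1]*d,-d],-1)@M.T+t
def save(n,f,im): cv2.imwrite('pics/'+f,cv2.cvtColor(im,cv2.COLOR_RGB2BGR))
E
python3 - <<'E'
from h import *
for n in("top","side"):
    im,d=eyes.read_camera(n); save(n,n+'0.png',im); np.save(n+'.npy',d); np.save(n+'i.npy',im)
    print(n,eyes.calibration(n))
for l in("main_axis","main_grip","reg_axis","reg_tip","mark_tip","pad0","bowl0","rack","wrench","tape","driver","can"):
    for r in finder.place_of("top",l)[:8]:
        P=w("top",r["centre"]); print(l,round(r["p"],2),P.round(3),px("top",P).round())
print(robot.observe())
E
```

```text
top {'K': array([[473.43967466,   0.        , 317.51927201],
       [  0.        , 473.43967466, 203.92234179],
       [  0.        ,   0.        ,   1.        ]]), 'position': array([0.46923383, 0.02528852, 1.42211198]), 'orientation': array([ 0.04538957, -0.00405027, -1.54272759])}
side {'K': array([[370.27211722,   0.        , 321.02898229],
       [  0.        , 370.27211722, 204.9864047 ],
       [  0.        ,   0.        ,   1.        ]]), 'position': array([ 0.29226102, -0.73880724,  0.52163914]), 'orientation': array([ 1.06988423, -0.02169316, -0.29100993])}
main_axis 0.91 [0.538 0.343 0.087] [204. 198.]
main_axis 0.2 [0.321 0.316 0.061] [212. 274.]
main_grip 0.78 [0.466 0.378 0.082] [191. 223.]
main_grip 0.54 [0.363 0.314 0.08 ] [212. 260.]
reg_axis 0.63 [0.364 0.314 0.079] [212. 260.]
reg_axis 0.57 [ 0.371 -0.07   0.001] [346. 259.]
reg_axis 0.49 [ 0.582 -0.255 -0.004] [410. 191.]
reg_tip 0.41 [0.355 0.345 0.08 ] [201. 263.]
mark_tip 0.38 [0.321 0.314 0.06 ] [213. 274.]
pad0 0.86 [0.546 0.015 0.014] [320. 200.]
pad0 0.73 [ 0.658 -0.078  0.015] [352. 163.]
pad0 0.71 [0.647 
[... 704 characters left out ...]
.101 -0.003] [290. 246.]
{'time': 0.7, 'qpos': array([ 9.78036025e-01,  3.41945250e-01,  1.52412810e+00, -9.28608826e-06,
        1.27535362e+00, -1.46069274e-01]), 'qvel': array([7.80168853e-04, 1.31739844e-03, 1.10969646e-03, 1.02025810e-03,
       1.51771817e-03, 3.73190948e-05]), 'joint_efforts': array([ 4.16947541e-04, -4.31015360e+01, -2.44454169e+01,  7.20829912e-02,
        4.80008405e-02, -2.66739369e-05]), 'tool_pos': array([0.22681786, 0.47349701, 0.22675912]), 'tool_rot': array([3.14143002e+00, 3.29054733e-05, 2.69490433e+00]), 'contact_force': array([ 0.22624869, -0.16493494, -0.26369017]), 'torque': array([-0.02708668,  0.00454203,  0.02048606]), 'opening': 0.09191383740324109}
```

```bash
python3 - <<'E'
from h import *
im=np.load('topi.npy')
a=cv2.resize(im[175:300,150:275],(500,500),interpolation=cv2.INTER_CUBIC); save('t','manif.png',a)
E
```

```text
(no output)
```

View pics/top0.png

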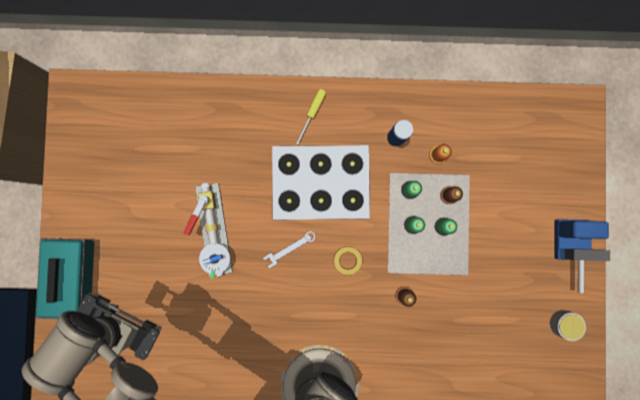

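View pics/side0.png

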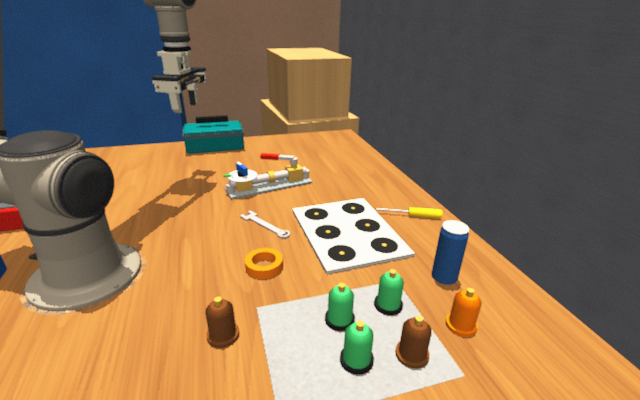

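```bash
ls pics
```

```text
manif.png
side0.png
top0.png
```

View pics/manif.png

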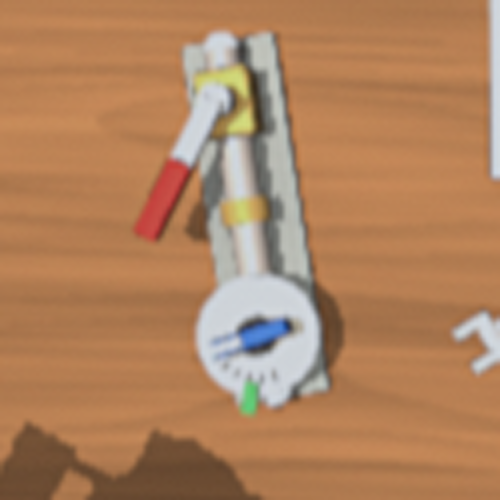

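Green bowls stand at (413,188), (415,224) and (447,226). The look-alikes are brown at (453,194) and (407,297), and orange at (441,152). The main lever is at (190,222), part open. The blue handle is at (213,260) with its stripe to the left, and the green mark is at (212,274).

```bash
cat >> h.py <<'E'
def atz(n,uv,z):
    K,t,M=cam(n); r=M@np.array([(uv[0]-K[0,2])/K[0,0],-(uv[1]-K[1,2])/K[1,1],-1]); return t+r*(z-t[2])/r[2]
def blob(n,im,lo,hi,z,box=None,mina=6):
    h=cv2.cvtColor(im,cv2.COLOR_RGB2HSV); m=cv2.inRange(h,lo,hi)
    if box: k=np.zeros_like(m); k[box[1]:box[3],box[0]:box[2]]=1; m=m*k
    N,l,s,c=cv2.connectedComponentsWithStats(m)
    return [(s[i,4],c[i].round(1),atz(n,c[i],z).round(4)[:2]) for i in range(1,N) if s[i,4]>=mina]
def go(x,y,z,yaw=None,maxstep=1.0,pos=None):
    s=robot.observe(); p=np.array(s['tool_pos']); Rm=R.from_euler('xyz',s['tool_rot'])
    y0=s['tool_rot'][2]; yaw=y0 if yaw is None else yaw
    dy=(yaw-y0+np.pi/2)%np.pi-np.pi/2 if pos is None else (yaw-y0+np.pi)%(2*np.pi)-np.pi
    T=R.from_euler('xyz',[np.pi,0,y0+dy]); 
    D=np.array([x,y,z])-p; rv=(Rm.inv()*T).as_rotvec()
    n=int(max(np.ceil(np.abs(rv).max()/np.radians(6)),np.ceil(np.linalg.norm(D)/.02/maxstep),1))
    cur=Rm; print('n',n,'D',D.round(4),'dyaw',round(dy,3))
    print([[*((cur*R.from_rotvec(rv*i/n)).inv().apply(D/n)/.02).round(2).tolist(),*(rv/n/np.radians(6)).round(2).tolist()] for i in range(n)])
def st():
    s=robot.observe(); print(round(s['time'],2),s['tool_pos'].round(4),s['tool_rot'].round(3),'F',s['contact_force'].round(1),'T',s['torque'].round(2),'op',round(s['opening'],4),'q',s['qpos'].round(2))
E
python3 - <<'E'
from h import *
im=np.load('topi.npy'); b=(180,175,240,285)
print('green',blob('top',im,(40,90,60),(85,255,255),.059,b))
print('blue',blob('top',im,(100,120,60),(130,255,255),.09,b,3))
print('red',blob('top',im,(0,160,60),(6,255,255),.092,b),blob('top',im,(174,160,60),(180,255,255),.092,b))
print('yel',blob('top',im,(18,120,120),(32,255,255),.054,b))
print('bowls',blob('top',im,(50,90,50),(80,255,255),.05,(380,150,500,320)))
for u in [(204,199),(205,199.5),(201.5,195)]: print(atz('top',u,.092))
for l in("main_axis","main_grip","reg_axis","reg_tip","mark_tip","bowl0","pad0"):
    for r in finder.place_of("side",l)[:7]:
        P=w("side",r["centre"]); print(l,round(r["p"],2),P.round(3),px("side",P).round())
go(.466,.38,.16,np.arctan2(.035,-.072))
E
```

```text
green [(np.int32(22), array([212. , 274.5]), array([0.3209, 0.3177]))]
blue [(np.int32(52), array([215.3, 258. ]), array([0.3703, 0.3033]))]
red [(np.int32(131), array([190. , 224.9]), array([0.461 , 0.3773]))] []
yel [(np.int32(6), array([210.8, 193.7]), array([0.5525, 0.3308])), (np.int32(41), array([208.8, 203.1]), array([0.525 , 0.3357])), (np.int32(24), array([214. , 226.9]), array([0.4568, 0.3179])), (np.int32(14), array([206.9, 227.9]), array([0.4534, 0.3383]))]
bowls [(np.int32(187), array([411.3, 189.1]), array([ 0.5826, -0.2499])), (np.int32(181), array([414.2, 224.5]), array([ 0.48  , -0.2602])), (np.int32(206), array([445.5, 226.2]), array([ 0.4777, -0.351 ]))]
[0.53460752 0.34096313 0.092     ]
[0.53328041 0.3381013  0.092     ]
[0.54566583 0.34842208 0.092     ]
main_axis 0.72 [0.531 0.346 0.082] [292. 159.]
main_grip 0.54 [0.468 0.374 0.086] [271. 156.]
reg_axis 0.87 [0.366 0.313 0.075] [241. 170.]
reg_tip 0.7 [0.361 0.34  0.081] [238. 164.]
bowl0 0.82 [ 0.48  -0.271  0.002] [339. 321.]
bowl0 0.79 [ 0.475 -0.359 -0.   ] [354. 361.]
bowl0 0.75 [ 0.695 -0.34   0.002] [46
[... 251 characters left out ...]
9  0.012] [341. 252.]
pad0 0.86 [ 0.661 -0.083  0.014] [385. 245.]
pad0 0.68 [0.55  0.009 0.013] [329. 231.]
pad0 0.64 [0.542 0.11  0.014] [315. 212.]
n 14 D [ 0.2392 -0.0935 -0.0667] dyaw -0.006
[[-0.91, 0.07, 0.24, 0.0, 0.0, 0.0], [-0.91, 0.07, 0.24, 0.0, 0.0, 0.0], [-0.91, 0.07, 0.24, 0.0, 0.0, 0.0], [-0.91, 0.07, 0.24, 0.0, 0.0, 0.0], [-0.91, 0.07, 0.24, 0.0, 0.0, 0.0], [-0.91, 0.07, 0.24, 0.0, 0.0, 0.0], [-0.91, 0.07, 0.24, 0.0, 0.0, 0.0], [-0.91, 0.07, 0.24, 0.0, 0.0, 0.0], [-0.91, 0.07, 0.24, 0.0, 0.0, 0.0], [-0.91, 0.07, 0.24, 0.0, 0.0, 0.0], [-0.91, 0.07, 0.24, 0.0, 0.0, 0.0], [-0.91, 0.07, 0.24, 0.0, 0.0, 0.0], [-0.91, 0.07, 0.24, 0.0, 0.0, 0.0], [-0.91, 0.07, 0.24, 0.0, 0.0, 0.0]]
```

```bash
python3 - <<'E'
from h import *
im=np.load('topi.npy')
a=cv2.resize(im[235:285,190:240],(600,600),interpolation=cv2.INTER_CUBIC); save('t','reg.png',a)
E
```

```text
(no output)
```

View pics/reg.png

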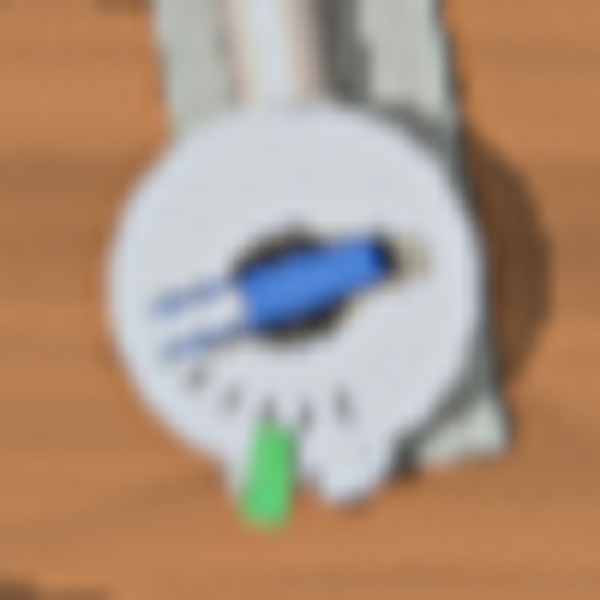

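{"fn": "move_arm", "kwargs": {
  "motion": [
    [172,-1,0.08,0.3,0,0,0],
    [172,-1,0.08,0.3,0,0,0],
    [172,-1,0.08,0.3,0,0,0],
    [172,-1,0.08,0.3,0,0,0],
    [172,-1,0.08,0.3,0,0,0],
    [172,-1,0.08,0.3,0,0,0],
    [172,-1,0.08,0.3,0,0,0],
    [172,-1,0.08,0.3,0,0,0],
    [172,-1,0.08,0.3,0,0,0],
    [172,-1,0.08,0.3,0,0,0],
    [172,-1,0.08,0.3,0,0,0],
    [172,-0.7,0.08,0.3,0,0,0]
  ],
  "newtons": 10
}}

```text
time: 2.55
tool_pos: [0.4475, 0.3892, 0.1543]
tool_rot: [3.141, 0.0, 2.694]
contact_force: [-0.1, 0.3, -0.4]
opening: 0.0301
```

```bash
python3 - <<'E'
from h import *
st(); go(.467,.376,.07,2.69)
im,d=eyes.read_camera('side'); save('s','s1.png',cv2.resize(im[60:220,180:380],(800,640))[:600])
E
```

```text
2.55 [0.4475 0.3892 0.1543] [3.141 0.    2.694] F [-0.1  0.3 -0.4] T [-0.03 -0.02  0.01] op 0.0301 q [ 0.59  0.53  1.43 -0.    1.18 -0.54]
n 5 D [ 0.0195 -0.0132 -0.0843] dyaw -0.004
[[-0.23, -0.03, 0.84, 0.0, 0.0, 0.01], [-0.23, -0.03, 0.84, 0.0, 0.0, 0.01], [-0.23, -0.03, 0.84, 0.0, 0.0, 0.01], [-0.23, -0.03, 0.84, 0.0, 0.0, 0.01], [-0.23, -0.03, 0.84, 0.0, 0.0, 0.01]]
```

View pics/s1.png

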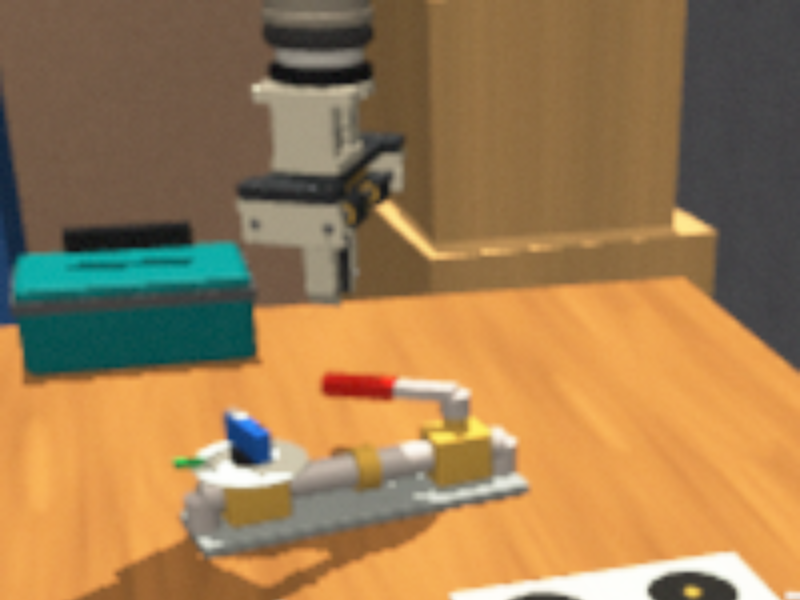

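The fingers are above the red grip, which shows at crop (360,385).

{"fn": "move_arm", "kwargs": {
  "motion": [
    [120,-0.4,-0.05,0.5,0,0,0],
    [120,-0.4,-0.05,0.9,0,0,0],
    [120,-0.37,-0.05,0.9,0,0,0],
    [120,0,0,0.95,0,0,0],
    [120,0,0,0.95,0,0,0],
    [172,0,0,0,0,0,0],
    [172,0,0,0,0,0,0]
  ]
}}

```text
time: 3.48
tool_pos: [0.4661, 0.377, 0.0709]
tool_rot: [3.141, 0.0, 2.695]
contact_force: [0.1, -0.8, -0.0]
opening: 0.0334
```

{"fn": "move_arm", "kwargs": {
  "motion": [
    [172,-0.02,0.39,0,0,0,1],
    [172,-0.02,0.39,0,0,0,1],
    [172,-0.02,0.39,0,0,0,1],
    [172,-0.02,0.39,0,0,0,1],
    [172,-0.02,0.39,0,0,0,1]
  ]
}}

```text
time: 4.1
tool_pos: [0.4911, 0.4061, 0.0714]
tool_rot: [-3.141, 0.0, 2.168]
contact_force: [0.1, -2.6, 0.3]
opening: 0.0298
```

```bash
python3 - <<'E'
from h import *
st()
im,d=eyes.read_camera('side'); save('s','s2.png',cv2.resize(im[90:220,180:380],(800,520)))
E
```

```text
4.1 [0.4911 0.4061 0.0714] [-3.141  0.     2.168] F [ 0.1 -2.6  0.3] T [-0.43  0.13  0.07] op 0.0298 q [ 0.57  0.69  1.38 -0.    1.07 -0.03]
```

View pics/s2.png

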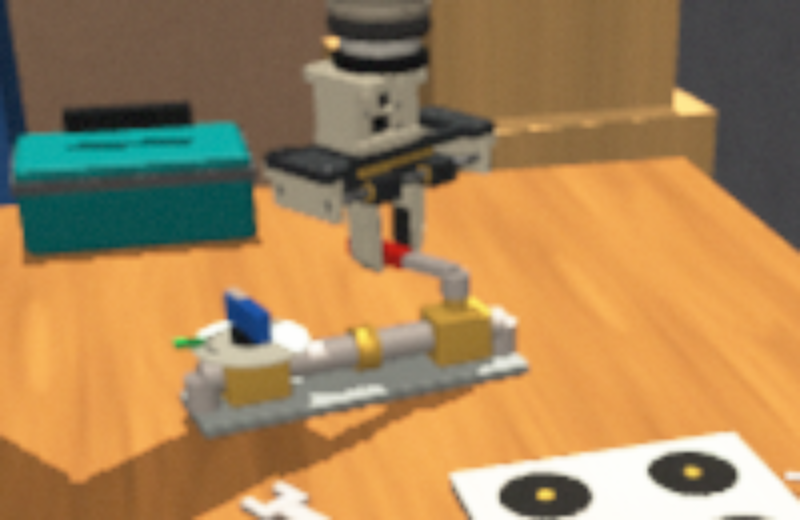

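{"fn": "move_arm", "kwargs": {
  "motion": [
    [172,-0.02,0.39,0,0,0,1],
    [172,-0.02,0.39,0,0,0,1],
    [172,-0.02,0.39,0,0,0,1],
    [172,-0.02,0.39,0,0,0,1],
    [172,0,0.2,0,0,0,0],
    [172,0,0,0,0,0,0]
  ]
}}

```text
time: 4.9
tool_pos: [0.524, 0.419, 0.0712]
tool_rot: [3.14, -0.0, 1.755]
contact_force: [0.4, -0.2, -0.7]
opening: 0.0299
```

{"fn": "move_arm", "kwargs": {
  "motion": [
    [172,0,0.15,0,0,0,0],
    [172,0,0,0,0,0,0]
  ]
}}

```text
time: 5.15
tool_pos: [0.5252, 0.4193, 0.071]
tool_rot: [-3.139, 0.0, 1.754]
contact_force: [-6.1, -0.9, 4.6]
opening: 0.0302
```

{"fn": "move_arm", "kwargs": {
  "motion": [
    [172,0,0.1,0,0,0,0],
    [172,0,0,0,0,0,0]
  ]
}}

```text
time: 5.4
tool_pos: [0.5253, 0.4193, 0.0708]
tool_rot: [-3.135, 0.001, 1.754]
contact_force: [-11.4, -2.6, 7.7]
opening: 0.0299
```

{"fn": "move_arm", "kwargs": {
  "motion": [
    [172,0,0.1,0,0,0,0],
    [172,0,0,0,0,0,0]
  ]
}}

```text
time: 5.65
tool_pos: [0.5254, 0.4193, 0.0707]
tool_rot: [-3.131, 0.002, 1.755]
contact_force: [-18.9, -4.0, 11.4]
opening: 0.0302
```

{"fn": "move_arm", "kwargs": {
  "motion": [
    [172,0,-0.6,0,0,0,0],
    [130,0,0,0,0,0,0],
    [130,0,0,-1,0,0,0],
    [130,0,0,-1,0,0,0],
    [130,0,0,-1,0,0,0],
    [130,0,0,-0.5,0,0,0]
  ]
}}

```text
time: 6.4
tool_pos: [0.5198, 0.4181, 0.1421]
tool_rot: [3.139, -0.001, 1.752]
contact_force: [-0.9, -0.4, -0.0]
opening: 0.045
```

```bash
python3 - <<'E'
from h import *
st()
f=lambda a,b,z: atz('top',(190+a/12-.5,235+b/12-.5),z)[:2]
A=f(160,332,.09);B=f(387,252,.09); D=f(294,288,.057); G=f(267,478,.059); G1=f(275,428,.059);G2=f(265,522,.059)
print(A,B,'mid',(A+B)/2,'len',np.linalg.norm(A-B),'yaw',np.arctan2(*(A-B)[::-1]))
print('dial',D,'G',G,np.arctan2(*(G-D)[::-1]),np.linalg.norm(G-D),'own',np.arctan2(*(G2-G1)[::-1]),'n',np.arctan2(*(G-[.365,.313])[::-1]))
im,d=eyes.read_camera('top'); save('t','t2.png',cv2.resize(im[175:300,150:300],(720,600),interpolation=cv2.INTER_CUBIC))
im,d=eyes.read_camera('side'); save('s','s3.png',cv2.resize(im[140:200,200:320],(800,400),interpolation=cv2.INTER_CUBIC))
E
```

```text
6.4 [0.5198 0.4181 0.1421] [ 3.139e+00 -1.000e-03  1.752e+00] F [-0.9 -0.4 -0. ] T [-0.09 -0.04  0.02] op 0.045 q [ 0.56  0.67  1.21 -0.    1.26  0.38]
[0.35771711 0.33780657] [0.37775803 0.28562845] mid [0.36773757 0.31171751] len 0.055894490289681485 yaw 1.9375095335300374
dial [0.36630677 0.31396542] G [0.3212113  0.31825741] 3.0467028774436447 0.045299256611133626 own 3.073168316831786 n 3.0221013693618906
```

View pics/t2.png

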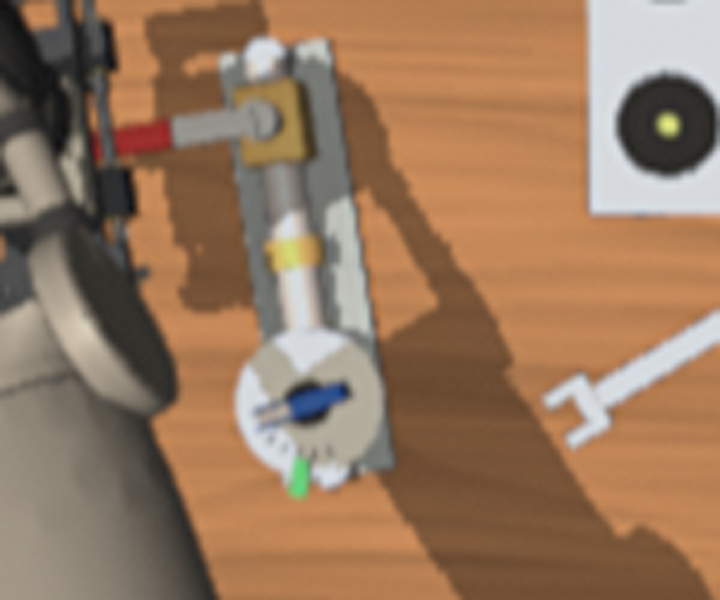

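View pics/s3.png

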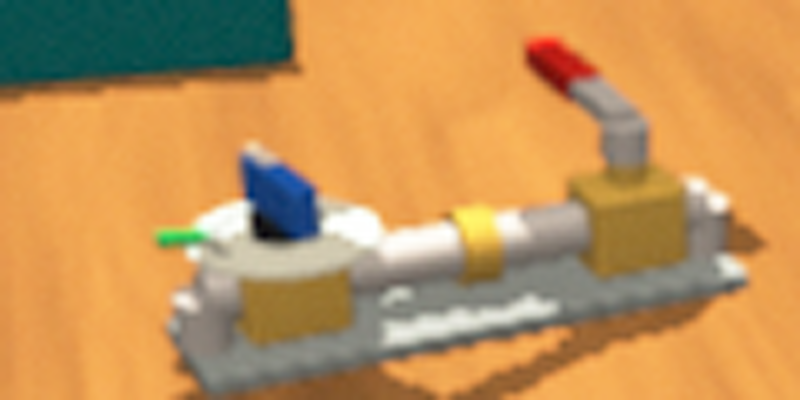

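```bash
python3 - <<'E'
from h import *
go(.367,.313,.12,1.94)
E
```

```text
n 10 D [-0.1527 -0.1052 -0.0219] dyaw 0.188
[[-0.38, -0.85, 0.11, 0.0, -0.0, -0.18], [-0.36, -0.85, 0.11, 0.0, -0.0, -0.18], [-0.35, -0.86, 0.11, 0.0, -0.0, -0.18], [-0.33, -0.87, 0.11, 0.0, -0.0, -0.18], [-0.31, -0.87, 0.11, 0.0, -0.0, -0.18], [-0.3, -0.88, 0.11, 0.0, -0.0, -0.18], [-0.28, -0.88, 0.11, 0.0, -0.0, -0.18], [-0.27, -0.89, 0.11, 0.0, -0.0, -0.18], [-0.25, -0.89, 0.11, 0.0, -0.0, -0.18], [-0.23, -0.9, 0.11, 0.0, -0.0, -0.18]]
```

{"fn": "move_arm", "kwargs": {
  "motion": [
    [150,-0.38,-0.85,0,0,0,-0.18],
    [150,-0.36,-0.85,0,0,0,-0.18],
    [150,-0.35,-0.86,0,0,0,-0.18],
    [150,-0.33,-0.87,0.15,0,0,-0.18],
    [150,-0.31,-0.87,0.15,0,0,-0.18],
    [150,-0.3,-0.88,0.15,0,0,-0.18],
    [150,-0.28,-0.88,0.15,0,0,-0.18],
    [150,-0.27,-0.89,0.15,0,0,-0.18],
    [150,-0.25,-0.89,0.15,0,0,-0.18],
    [150,-0.23,-0.9,0.2,0,0,-0.18],
    [150,0,0,0,0,0,0]
  ]
}}

```text
time: 7.88
tool_pos: [0.365, 0.312, 0.118]
tool_rot: [-3.14, 0.0, 1.941]
contact_force: [-0.5, 0.9, 0.3]
opening: 0.0379
```

```bash
python3 - <<'E'
from h import *
st(); go(.367,.313,.063,1.94)
im,d=eyes.read_camera('side'); save('s','s4.png',cv2.resize(im[110:200,180:320],(800,514),interpolation=cv2.INTER_CUBIC))
E
```

```text
7.88 [0.365 0.312 0.118] [-3.14   0.     1.941] F [-0.5  0.9  0.3] T [-0.05  0.01 -0.  ] op 0.0379 q [ 0.55  0.39  1.8  -0.    0.96  0.18]
n 3 D [ 0.002  0.001 -0.055] dyaw -0.001
[[0.0, 0.04, 0.92, -0.01, 0.0, 0.0], [0.0, 0.04, 0.92, -0.01, 0.0, 0.0], [0.0, 0.04, 0.92, -0.01, 0.0, 0.0]]
```

View pics/s4.png

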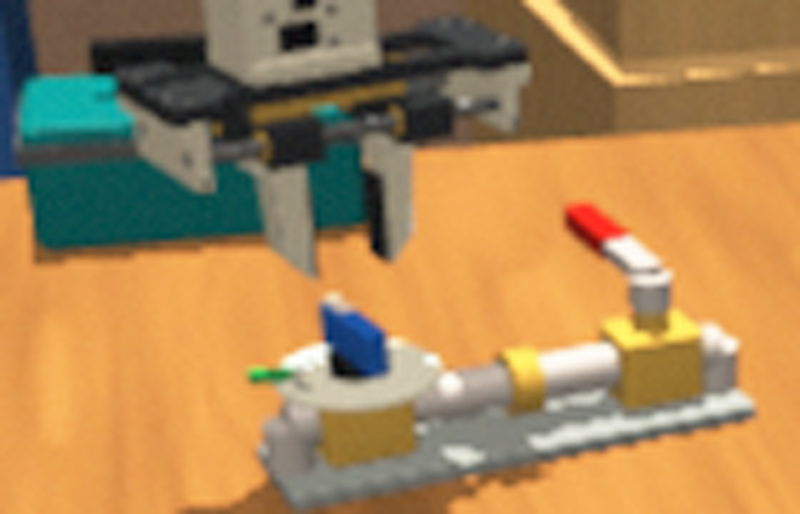

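{"fn": "move_arm", "kwargs": {
  "motion": [
    [150,0,0.05,0.9,0,0,0],
    [150,0,0.05,0.9,0,0,0],
    [150,0,0,0.9,0,0,0],
    [150,0,0,0,0,0,0],
    [255,0,0,0,0,0,0],
    [255,0,0,0,0,0,0],
    [255,0,0,0,0,0,0],
    [255,0,0,0,0,0,0]
  ],
  "newtons": 8
}}

```text
time: 8.93
tool_pos: [0.3664, 0.3129, 0.0651]
tool_rot: [-3.139, 0.0, 1.941]
contact_force: [-5.3, -1.9, 6.0]
opening: 0.0129
```

{"fn": "move_arm", "kwargs": {
  "motion": [
    [255,0,-0.09,0,0,0,0],
    [255,0,0,0,0,0,-1],
    [255,0,0,0,0,0,-1],
    [255,0,0,0,0,0,-1],
    [255,0,0,0,0,0,-1],
    [255,0,0,0,0,0,-1],
    [255,0,0,0,0,0,-1],
    [255,0,0,0,0,0,-1],
    [255,0,0,0,0,0,-1],
    [255,0,0,0,0,0,-1],
    [255,0,0,0,0,0,-1],
    [255,0,0,0,0,0,-0.54]
  ],
  "newtons": 12
}}

```text
time: 10.42
tool_pos: [0.3659, 0.3123, 0.0651]
tool_rot: [-3.141, -0.0, 3.047]
contact_force: [-2.3, -2.7, 4.2]
opening: 0.0131
```

{"fn": "move_arm", "kwargs": {
  "motion": [
    [255,0,0,0,0,0,0],
    [150,0,0,0,0,0,0],
    [150,0,0,0,0,0,0],
    [150,0,0,-1,0,0,0],
    [150,0,0,-1,0,0,0],
    [150,0,0,-1,0,0,0],
    [150,0,0,-1,0,0,0]
  ]
}}

```text
time: 11.3
tool_pos: [0.3664, 0.313, 0.1454]
tool_rot: [3.141, 0.0, 3.044]
contact_force: [-0.1, 0.5, -0.2]
opening: 0.038
```

```bash
python3 - <<'E'
from h import *
st(); go(.48,.0,.2,1.57,pos=1)
im,d=eyes.read_camera('side'); save('s','s5.png',cv2.resize(im[110:200,180:320],(800,514),interpolation=cv2.INTER_CUBIC))
im,d=eyes.read_camera('top'); save('t','t5.png',cv2.resize(im[235:285,190:240],(600,600),interpolation=cv2.INTER_CUBIC))
E
```

```text
11.3 [0.3664 0.313  0.1454] [3.141 0.    3.044] F [-0.1  0.5 -0.2] T [ 0.08 -0.02 -0.02] op 0.038 q [ 0.55  0.35  1.76  0.    1.03 -0.93]
n 17 D [ 0.1136 -0.313   0.0546] dyaw -1.474
[[-0.42, -0.88, -0.16, 0.0, -0.0, 0.83], [-0.5, -0.84, -0.16, 0.0, -0.0, 0.83], [-0.57, -0.8, -0.16, 0.0, -0.0, 0.83], [-0.64, -0.75, -0.16, 0.0, -0.0, 0.83], [-0.7, -0.69, -0.16, 0.0, -0.0, 0.83], [-0.75, -0.62, -0.16, 0.0, -0.0, 0.83], [-0.81, -0.56, -0.16, 0.0, -0.0, 0.83], [-0.85, -0.48, -0.16, 0.0, -0.0, 0.83], [-0.89, -0.41, -0.16, 0.0, -0.0, 0.83], [-0.92, -0.33, -0.16, 0.0, -0.0, 0.83], [-0.95, -0.25, -0.16, 0.0, -0.0, 0.83], [-0.97, -0.17, -0.16, 0.0, -0.0, 0.83], [-0.98, -0.08, -0.16, 0.0, -0.0, 0.83], [-0.98, 0.0, -0.16, 0.0, -0.0, 0.83], [-0.98, 0.09, -0.16, 0.0, -0.0, 0.83], [-0.96, 0.17, -0.16, 0.0, -0.0, 0.83], [-0.95, 0.25, -0.16, 0.0, -0.0, 0.83]]
```

View pics/s5.png

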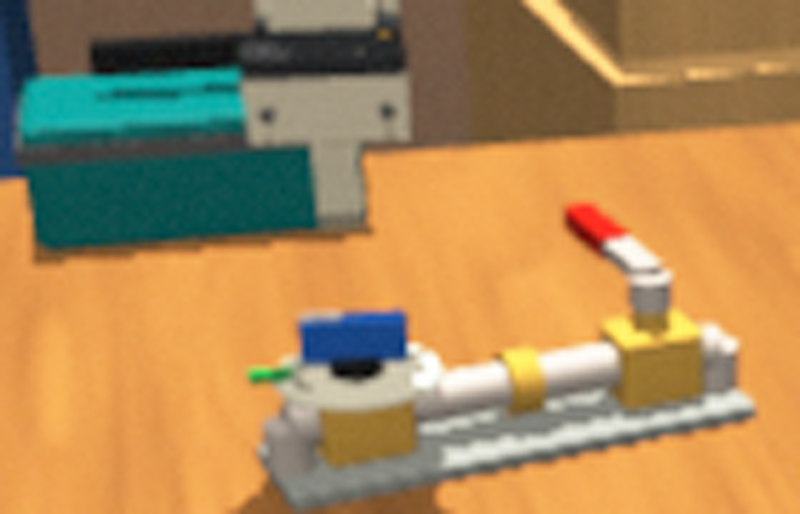

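View pics/t5.png

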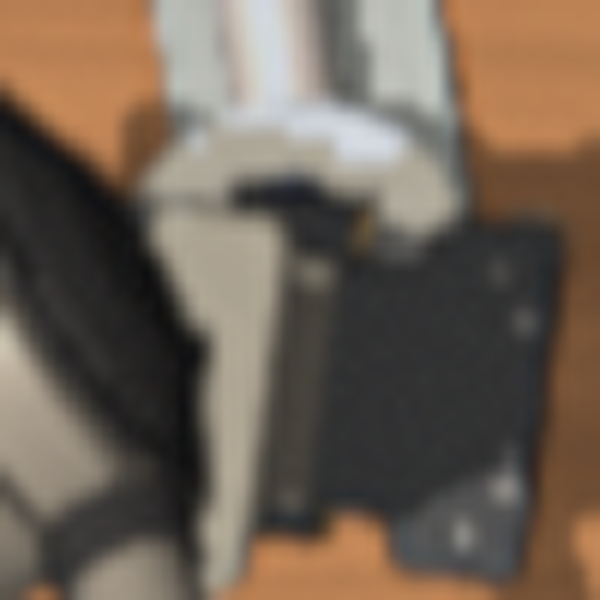

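The handle now points at the mark, and I'll check the angle from the top once the arm is clear. Next I move over and fit the pad grid.

{"fn": "move_arm", "kwargs": {
  "motion": [
    [40,-0.42,-0.88,-0.3,0,0,0.83],
    [40,-0.5,-0.84,-0.3,0,0,0.83],
    [40,-0.57,-0.8,-0.3,0,0,0.83],
    [40,-0.64,-0.75,-0.3,0,0,0.83],
    [40,-0.7,-0.69,-0.3,0,0,0.83],
    [40,-0.75,-0.62,-0.3,0,0,0.83],
    [40,-0.81,-0.56,-0.3,0,0,0.83],
    [40,-0.85,-0.48,0,0,0,0.83],
    [40,-0.89,-0.41,0,0,0,0.83],
    [40,-0.92,-0.33,0,0,0,0.83],
    [40,-0.95,-0.25,0,0,0,0.83],
    [40,-0.97,-0.17,0,0,0,0.83]
  ]
}}

```text
time: 12.9
tool_pos: [0.4465, 0.0911, 0.1857]
tool_rot: [-3.141, -0.0, 1.998]
contact_force: [-0.0, -0.5, 0.7]
opening: 0.0771
```

```bash
cat >> h.py <<'E'
def padfit(n,im,box):
    b=[x for x in blob(n,im,(20,90,120),(38,255,255),.012,box,2)]
    P=np.array([x[2] for x in b]); return b,P
E
python3 - <<'E'
from h import *
st(); top=np.load('topi.npy'); sd=np.load('sidei.npy')
b,P=padfit('top',top,(272,147,370,219)); print(b)
b,P2=padfit('side',sd,(296,200,408,266)); print(b)
# bowls: nipple (yellow) and body
print('top nip',blob('top',top,(18,80,120),(34,255,255),.085,(395,170,470,245),2))
print('side nip',blob('side',sd,(18,80,120),(34,255,255),.08,(320,260,420,350),2))
im,d=eyes.read_camera('top'); save('t','t6.png',im); np.save('top6.npy',im)
b=blob('top',im,(40,90,60),(85,255,255),.059,(180,240,240,285)); print(b)
print('bowls',blob('top',im,(50,90,50),(80,255,255),.05,(380,150,500,320)))
save('t','t6c.png',cv2.resize(im[235:285,190:240],(600,600),interpolation=cv2.INTER_CUBIC))
E
```

```text
12.9 [0.4465 0.0911 0.1857] [-3.141 -0.     1.998] F [-0.  -0.5  0.7] T [-0.04  0.07  0.  ] op 0.0771 q [ 0.03  0.26  1.77  0.    1.12 -0.39]
[(np.int32(18), array([351.9, 163.2]), array([ 0.6583, -0.0782])), (np.int32(18), array([288.5, 163.8]), array([0.6512, 0.1116])), (np.int32(15), array([320.4, 163.4]), array([0.655 , 0.0162])), (np.int32(15), array([288.6, 200.4]), array([0.5415, 0.1079])), (np.int32(17), array([320.4, 200.1]), array([0.545 , 0.0131])), (np.int32(17), array([352.4, 199.9]), array([ 0.5484, -0.0823]))]
[(np.int32(12), array([352.5, 207.5]), array([0.6525, 0.1134])), (np.int32(13), array([316. , 213.2]), array([0.5431, 0.1085])), (np.int32(16), array([367. , 224.5]), array([0.6565, 0.0176])), (np.int32(15), array([327.7, 231.1]), array([0.5468, 0.0135])), (np.int32(18), array([383.7, 244.4]), array([ 0.66  , -0.0776])), (np.int32(20), array([341.5, 252.5]), array([ 0.5501, -0.0825]))]
top nip [(np.int32(10), array([415.3, 187.3]), array([ 0.5851, -0.2541])), (np.int32(22), array([457.1, 192.9]), array([ 0.5725, -0.3729])), (np.int32(10), array([418.5, 224.2]), a
[... 325 characters left out ...]
277.5]), array([ 0.5969, -0.2722])), (np.int32(6), array([379. , 280.5]), array([ 0.5531, -0.269 ])), (np.int32(2), array([403. , 280.5]), array([ 0.5956, -0.2805])), (np.int32(70), array([340.5, 286. ]), array([ 0.4804, -0.2647])), (np.int32(5), array([403., 285.]), array([ 0.5898, -0.2916])), (np.int32(44), array([417.2, 320.3]), array([ 0.5719, -0.3738])), (np.int32(62), array([359.6, 325.3]), array([ 0.4791, -0.3589]))]
[(np.int32(22), array([212. , 274.5]), array([0.3209, 0.3177]))]
bowls [(np.int32(187), array([411.3, 189.1]), array([ 0.5826, -0.2499])), (np.int32(181), array([414.2, 224.5]), array([ 0.48  , -0.2602])), (np.int32(205), array([445.5, 226.2]), array([ 0.4777, -0.3511]))]
```

View pics/t6.png

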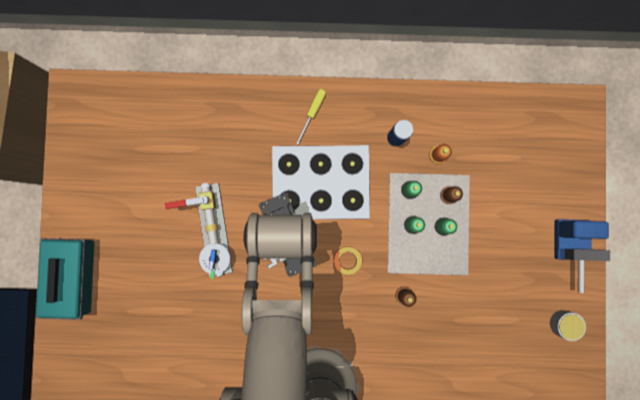

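View pics/t6c.png

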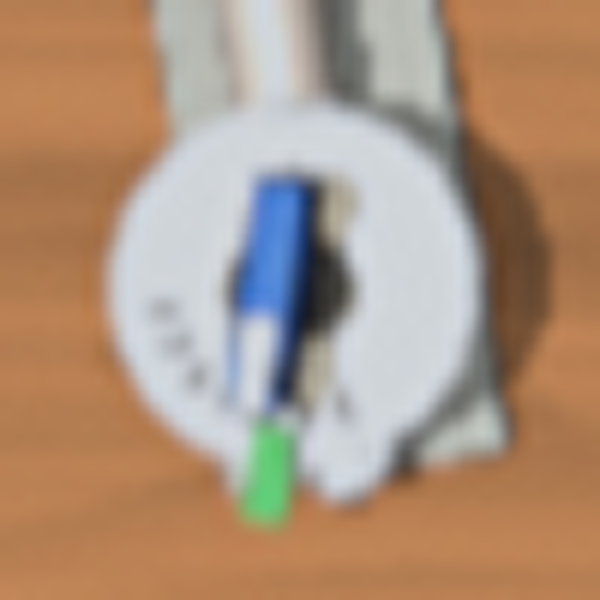

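Three green bowls show, and the pointer lines up with the mark (at 6.5° against 6.1° in the crop). First I go for bowl A at px (413,188).

```bash
python3 - <<'E'
from h import *
go(.5855,-.2543,.15,1.5708)
E
```

```text
n 19 D [ 0.1382 -0.3437 -0.0358] dyaw -0.423
[[-0.97, -0.04, 0.1, -0.0, 0.0, 0.21], [-0.97, -0.02, 0.09, -0.0, 0.0, 0.21], [-0.97, 0.0, 0.09, -0.0, 0.0, 0.21], [-0.97, 0.03, 0.09, -0.0, 0.0, 0.21], [-0.97, 0.05, 0.09, -0.0, 0.0, 0.21], [-0.97, 0.07, 0.09, -0.0, 0.0, 0.21], [-0.97, 0.09, 0.09, -0.0, 0.0, 0.21], [-0.97, 0.11, 0.09, -0.0, 0.0, 0.21], [-0.97, 0.13, 0.09, -0.0, 0.0, 0.21], [-0.96, 0.15, 0.09, -0.0, 0.0, 0.21], [-0.96, 0.18, 0.09, -0.0, 0.0, 0.21], [-0.95, 0.2, 0.09, -0.0, 0.0, 0.21], [-0.95, 0.22, 0.09, -0.0, 0.0, 0.21], [-0.94, 0.24, 0.09, -0.0, 0.0, 0.21], [-0.94, 0.26, 0.09, -0.0, 0.0, 0.21], [-0.93, 0.28, 0.09, -0.0, 0.0, 0.21], [-0.93, 0.3, 0.09, -0.0, 0.0, 0.21], [-0.92, 0.32, 0.09, -0.0, 0.0, 0.21], [-0.91, 0.34, 0.09, -0.0, 0.0, 0.21]]
```

{"fn": "move_arm", "kwargs": {
  "motion": [
    [70,-0.97,0,0,0,0,0.33],
    [70,-0.97,0,0,0,0,0.33],
    [70,-0.97,0.05,0,0,0,0.34],
    [70,-0.97,0.08,0,0,0,0.34],
    [70,-0.96,0.11,0,0,0,0.34],
    [70,-0.96,0.15,0,0,0,0.34],
    [70,-0.96,0.2,0,0,0,0.34],
    [70,-0.95,0.23,0,0,0,0.34],
    [70,-0.95,0.26,0,0,0,0.34],
    [70,-0.94,0.29,0,0,0,0.34],
    [70,-0.93,0.33,0,0,0,0.34],
    [70,-0.92,0.36,0,0,0,0.34]
  ]
}}

```text
time: 14.45
tool_pos: [0.5413, -0.1242, 0.1867]
tool_rot: [3.142, -0.0, 1.574]
contact_force: [0.4, 0.9, 0.2]
opening: 0.0667
```

```bash
python3 - <<'E'
from h import *
st();go(.5855,-.2543,.13,1.5708)
E
```

```text
14.45 [ 0.5413 -0.1242  0.1867] [ 3.142 -0.     1.574] F [0.4 0.9 0.2] T [-0.02  0.06  0.07] op 0.0667 q [-0.36  0.43  1.5   0.    1.21 -0.37]
n 8 D [ 0.0442 -0.1301 -0.0567] dyaw -0.003
[[-0.81, 0.27, 0.35, 0.0, -0.0, 0.0], [-0.81, 0.27, 0.35, 0.0, -0.0, 0.0], [-0.81, 0.27, 0.35, 0.0, -0.0, 0.0], [-0.81, 0.27, 0.35, 0.0, -0.0, 0.0], [-0.81, 0.27, 0.35, 0.0, -0.0, 0.0], [-0.81, 0.28, 0.35, 0.0, -0.0, 0.0], [-0.81, 0.28, 0.35, 0.0, -0.0, 0.0], [-0.81, 0.28, 0.35, 0.0, -0.0, 0.0]]
```

{"fn": "move_arm", "kwargs": {
  "motion": [
    [70,-0.81,0.28,0.3,0,0,0],
    [70,-0.81,0.28,0.3,0,0,0],
    [70,-0.81,0.28,0.3,0,0,0],
    [70,-0.81,0.28,0.3,0,0,0],
    [70,-0.81,0.28,0.3,0,0,0],
    [70,-0.81,0.28,0.3,0,0,0],
    [70,-0.81,0.28,0.3,0,0,0],
    [70,-0.81,0.28,0.3,0,0,0],
    [70,0,0,0,0,0,0]
  ]
}}

```text
time: 15.58
tool_pos: [0.5862, -0.2535, 0.1378]
tool_rot: [-3.141, -0.0, 1.575]
contact_force: [-0.6, 0.3, -0.4]
opening: 0.0666
```

```bash
python3 - <<'E'
from h import *
st();go(.5855,-.2543,.027,1.5708)
im,d=eyes.read_camera('side'); save('s','s7.png',cv2.resize(im[200:400,240:500],(780,600)))
print('side nip',blob('side',im,(18,80,120),(34,255,255),.08,(320,260,420,350),25))
E
```

```text
15.57 [ 0.5862 -0.2535  0.1378] [-3.141 -0.     1.575] F [-0.6  0.3 -0.4] T [-0.07  0.03 -0.  ] op 0.0666 q [-0.53  0.62  1.31 -0.    1.21 -0.53]
n 6 D [-0.0007 -0.0008 -0.1108] dyaw -0.004
[[-0.01, -0.01, 0.92, -0.0, -0.0, 0.01], [-0.01, -0.01, 0.92, -0.0, -0.0, 0.01], [-0.01, -0.01, 0.92, -0.0, -0.0, 0.01], [-0.01, -0.01, 0.92, -0.0, -0.0, 0.01], [-0.01, -0.01, 0.92, -0.0, -0.0, 0.01], [-0.01, -0.01, 0.92, -0.0, -0.0, 0.01]]
side nip [(np.int32(60), array([392.3, 273.1]), array([ 0.5861, -0.2562])), (np.int32(135), array([340.5, 282.7]), array([ 0.4833, -0.2563])), (np.int32(47), array([417.3, 319.8]), array([ 0.5724, -0.3729])), (np.int32(70), array([359.6, 324.8]), array([ 0.4794, -0.3579]))]
```

View pics/s7.png

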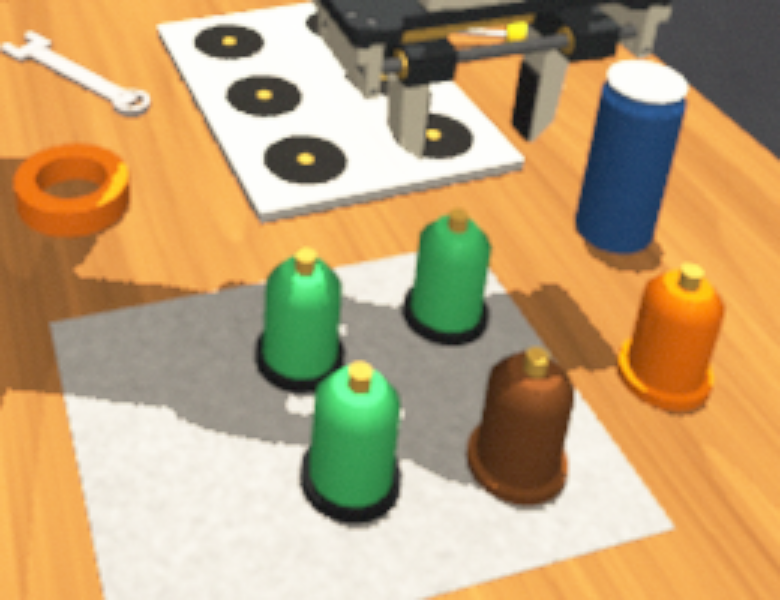

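Bowl A, at crop (455,275), sits below the open fingers and is clear of its neighbours.

{"fn": "move_arm", "kwargs": {
  "motion": [
    [70,0,0,0.95,0,0,0],
    [70,0,0,0.95,0,0,0],
    [70,0,0,0.95,0,0,0],
    [70,0,0,0.95,0,0,0],
    [70,0,0,0.95,0,0,0],
    [70,0,0,0.75,0,0,0],
    [70,0,0,0,0,0,0],
    [255,0,0,0,0,0,0],
    [255,0,0,0,0,0,0],
    [255,0,0,0,0,0,0],
    [255,0,0,0,0,0,0]
  ],
  "newtons": 15
}}

```text
time: 17.0
tool_pos: [0.5865, -0.2525, 0.0295]
tool_rot: [3.141, 0.0, 1.576]
contact_force: [-1.9, 0.1, 4.9]
opening: 0.0455
```

{"fn": "move_arm", "kwargs": {
  "motion": [
    [255,0,0,-0.5,0,0,0],
    [255,0,0,-1,0,0,0],
    [255,0,0,-1,0,0,0],
    [255,0,0,-1,0,0,0],
    [255,0,0,-1,0,0,0],
    [255,0,0,-1,0,0,0],
    [255,0,0,0,0,0,0]
  ]
}}

```text
time: 17.88
tool_pos: [0.5872, -0.2528, 0.1405]
tool_rot: [3.138, 0.002, 1.576]
contact_force: [0.1, 0.2, -2.1]
opening: 0.0458
```

```bash
python3 - <<'E'
from h import *
st();go(.5423,.1082,.137,1.5708)
E
```

```text
17.88 [ 0.5872 -0.2528  0.1405] [3.138e+00 2.000e-03 1.576e+00] F [ 0.1  0.2 -2.1] T [-0.1   0.05 -0.03] op 0.0458 q [-0.53  0.62  1.31  0.    1.21 -0.53]
n 19 D [-0.0449  0.361  -0.0035] dyaw -0.006
[[0.95, -0.11, 0.01, 0.0, 0.0, 0.0], [0.95, -0.11, 0.01, 0.0, 0.0, 0.0], [0.95, -0.11, 0.01, 0.0, 0.0, 0.0], [0.95, -0.11, 0.01, 0.0, 0.0, 0.0], [0.95, -0.11, 0.01, 0.0, 0.0, 0.0], [0.95, -0.11, 0.01, 0.0, 0.0, 0.0], [0.95, -0.11, 0.01, 0.0, 0.0, 0.0], [0.95, -0.11, 0.01, 0.0, 0.0, 0.0], [0.95, -0.11, 0.01, 0.0, 0.0, 0.0], [0.95, -0.12, 0.01, 0.0, 0.0, 0.0], [0.95, -0.12, 0.01, 0.0, 0.0, 0.0], [0.95, -0.12, 0.01, 0.0, 0.0, 0.0], [0.95, -0.12, 0.01, 0.0, 0.0, 0.0], [0.95, -0.12, 0.01, 0.0, 0.0, 0.0], [0.95, -0.12, 0.01, 0.0, 0.0, 0.0], [0.95, -0.12, 0.01, 0.0, 0.0, 0.0], [0.95, -0.12, 0.01, 0.0, 0.0, 0.0], [0.95, -0.12, 0.01, 0.0, 0.0, 0.0], [0.95, -0.12, 0.01, 0.0, 0.0, 0.0]]
```

{"fn": "move_arm", "kwargs": {
  "motion": [
    [255,0.6,-0.1,0,0,0,0],
    [255,1,-0.12,0,0,0,0],
    [255,1,-0.12,0,0,0,0],
    [255,1,-0.12,0,0,0,0],
    [255,1,-0.12,0,0,0,0],
    [255,1,-0.12,0,0,0,0],
    [255,1,-0.12,0,0,0,0],
    [255,1,-0.12,0,0,0,0],
    [255,1,-0.12,0,0,0,0],
    [255,1,-0.12,0,0,0,0],
    [255,1,-0.12,0,0,0,0],
    [255,1,-0.12,0,0,0,0]
  ]
}}

```text
time: 19.38
tool_pos: [0.5564, -0.0192, 0.1387]
tool_rot: [3.141, -0.0, 1.576]
contact_force: [-0.3, 0.0, -1.3]
opening: 0.0455
```

{"fn": "move_arm", "kwargs": {
  "motion": [
    [255,1,-0.12,0,0,0,0],
    [255,1,-0.12,0,0,0,0],
    [255,1,-0.12,0.2,0,0,0],
    [255,1,-0.12,0.3,0,0,0],
    [255,1,-0.12,0.5,0,0,0],
    [255,0.8,-0.12,0.5,0,0,0],
    [255,0.6,-0.12,0.5,0,0,0],
    [255,0,0,0,0,0,0]
  ]
}}

```text
time: 20.38
tool_pos: [0.5382, 0.1081, 0.0976]
tool_rot: [-3.139, 0.0, 1.578]
contact_force: [-0.7, -0.4, -2.5]
opening: 0.0457
```

```bash
python3 - <<'E'
from h import *
st();go(.5423,.1082,.046,1.5708)
E
```

```text
20.38 [0.5382 0.1081 0.0976] [-3.139  0.     1.578] F [-0.7 -0.4 -2.5] T [-0.11  0.08 -0.03] op 0.0457 q [0.06 0.52 1.63 0.   0.99 0.05]
n 3 D [ 0.0041  0.0001 -0.0516] dyaw -0.007
[[0.0, 0.07, 0.86, -0.01, 0.0, 0.02], [0.0, 0.07, 0.86, -0.01, 0.0, 0.02], [0.0, 0.07, 0.86, -0.01, 0.0, 0.02]]
```

{"fn": "move_arm", "kwargs": {
  "motion": [
    [255,0.05,0.1,0.9,0,0,0],
    [255,0.05,0.1,0.9,0,0,0],
    [255,0,0,0.6,0,0,0],
    [255,0,0,0.2,0,0,0],
    [255,0,0,0.05,0,0,0],
    [255,0,0,0,0,0,0]
  ]
}}

```text
time: 21.12
tool_pos: [0.5434, 0.1094, 0.0463]
tool_rot: [3.141, -0.0, 1.576]
contact_force: [0.7, -0.5, -2.1]
opening: 0.0458
```

{"fn": "move_arm", "kwargs": {
  "motion": [
    [255,0,0,0.08,0,0,0],
    [255,0,0,0,0,0,0]
  ]
}}

```text
time: 21.38
tool_pos: [0.5431, 0.1095, 0.0443]
tool_rot: [3.141, -0.0, 1.576]
contact_force: [1.0, -0.9, -2.5]
opening: 0.0461
```

{"fn": "move_arm", "kwargs": {
  "motion": [
    [255,0,0,0.06,0,0,0],
    [255,0,0,0,0,0,0]
  ]
}}

```text
time: 21.62
tool_pos: [0.543, 0.1094, 0.0428]
tool_rot: [-3.141, -0.0, 1.576]
contact_force: [0.0, 0.2, -1.2]
opening: 0.0458
```

{"fn": "move_arm", "kwargs": {
  "motion": [
    [255,0,0,0.05,0,0,0],
    [255,0,0,0,0,0,0]
  ]
}}

```text
time: 21.88
tool_pos: [0.543, 0.1094, 0.0418]
tool_rot: [-3.141, -0.0, 1.576]
contact_force: [-0.7, 0.2, -2.2]
opening: 0.0457
```

{"fn": "move_arm", "kwargs": {
  "motion": [
    [255,0,0,0.05,0,0,0],
    [255,0,0,0,0,0,0]
  ]
}}

```text
time: 22.12
tool_pos: [0.5431, 0.1094, 0.0415]
tool_rot: [3.141, -0.0, 1.576]
contact_force: [-2.4, -0.1, 3.6]
opening: 0.0458
```

{"fn": "move_arm", "kwargs": {
  "motion": [
    [90,0,0,0,0,0,0],
    [90,0,0,0,0,0,0],
    [90,0,0,0,0,0,1],
    [90,0,0,0,0,0,1],
    [90,0,0,0,0,0,1],
    [90,0,0,0,0,0,1],
    [90,0,0,0,0,0,1],
    [90,0,0,0,0,0,1],
    [90,0,0,0,0,0,1],
    [90,0,0,0,0,0,1]
  ]
}}

```text
time: 23.38
tool_pos: [0.5432, 0.1094, 0.0408]
tool_rot: [-3.142, -0.0, 0.735]
contact_force: [-0.2, -0.2, 0.4]
opening: 0.0594
```

{"fn": "move_arm", "kwargs": {
  "motion": [
    [90,0,0,0,0,0,1],
    [90,0,0,0,0,0,1],
    [90,0,0,0,0,0,1],
    [90,0,0,0,0,0,1],
    [90,0,0,0,0,0,1],
    [90,0,0,0,0,0,1],
    [90,0,0,0,0,0,1],
    [90,0,0,0,0,0,0]
  ]
}}

```text
time: 24.38
tool_pos: [0.5431, 0.1094, 0.0408]
tool_rot: [-3.142, -0.0, 0.006]
contact_force: [-0.3, -0.5, 0.2]
opening: 0.0597
```

```bash
python3 - <<'E'
from h import *
st();go(.5423,.1082,.0425,0)
E
```

```text
24.38 [0.5431 0.1094 0.0408] [-3.142 -0.     0.006] F [-0.3 -0.5  0.2] T [-0.04  0.15 -0.  ] op 0.0597 q [0.06 0.61 1.66 0.   0.87 1.62]
n 1 D [-0.0008 -0.0012  0.0017] dyaw -0.006
[[-0.04, 0.06, -0.09, -0.0, -0.0, 0.06]]
```

{"fn": "move_arm", "kwargs": {
  "motion": [
    [90,0,0.06,0,0,0,0],
    [255,0,0,0,0,0,0],
    [255,0,0,0,0,0,0],
    [255,0,0,0,0,0,0]
  ],
  "newtons": 6
}}

```text
time: 24.88
tool_pos: [0.5431, 0.1081, 0.041]
tool_rot: [3.141, -0.0, 0.006]
contact_force: [0.4, -1.8, 1.6]
opening: 0.0458
```

{"fn": "move_arm", "kwargs": {
  "motion": [
    [90,0,0,0,0,0,0],
    [80,0,0,0,0,0,0],
    [80,0,0,-0.5,0,0,0],
    [80,0,0,-1,0,0,0],
    [80,0,0,-1,0,0,0],
    [80,0,0,-1,0,0,0],
    [80,0,0,-1,0,0,0],
    [80,0,0,-0.8,0,0,0]
  ],
  "newtons": 15
}}

```text
time: 25.88
tool_pos: [0.5433, 0.1083, 0.1485]
tool_rot: [-3.141, -0.001, 0.006]
contact_force: [-0.2, -0.1, -0.4]
opening: 0.0631
```

```bash
python3 - <<'E'
from h import *
st()
im,d=eyes.read_camera('side'); save('s','s8.png',cv2.resize(im[180:380,240:500],(780,600)))
print('side nip',blob('side',im,(18,80,120),(34,255,255),.08,(320,260,420,350),25))
print('side nip placed',blob('side',im,(18,80,120),(34,255,255),.092,(290,150,360,210),2))
go(.4803,-.2655,.145,1.5708)
E
```

```text
25.88 [0.5433 0.1083 0.1485] [-3.141e+00 -1.000e-03  6.000e-03] F [-0.2 -0.1 -0.4] T [-0.01  0.13  0.02] op 0.0631 q [0.06 0.47 1.56 0.   1.11 1.62]
side nip [(np.int32(71), array([340.5, 286. ]), array([ 0.4806, -0.2645])), (np.int32(46), array([417.2, 320.3]), array([ 0.5717, -0.3739])), (np.int32(63), array([359.6, 325.2]), array([ 0.479 , -0.3587]))]
side nip placed [(np.int32(205), array([295.9, 172.2]), array([0.5125, 0.216 ])), (np.int32(3), array([331. , 167.7]), array([0.6212, 0.2239])), (np.int32(45), array([318.5, 190.1]), array([0.5431, 0.0895])), (np.int32(6), array([308. , 197.5]), array([0.506, 0.056])), (np.int32(2), array([349.5, 199. ]), array([0.6043, 0.0226])), (np.int32(2), array([356.5, 198. ]), array([0.6234, 0.0233])), (np.int32(2), array([337.5, 201. ]), array([0.5717, 0.02  ])), (np.int32(2), array([330.5, 202. ]), array([0.5533, 0.0193])), (np.int32(3), array([308., 205.]), array([0.4959, 0.0182])), (np.int32(3), array([295., 207.]), array([0.4633, 0.0163])), (np.int32(12), array([352.5, 207.5]), array([ 0.5959, -0.0203]))]
n 19 D [-0.064  -0.3738 -0.0054] dyaw 1.565
[[-0.17, 0.98, 0.01, 0.0, -0.0, -0.79], [-0.25, 0.97, 0.01, 0.0, -0.0, -0.79], [-0.33, 0.94, 0.01, 0.0, -0.0, -0.79], [-0.41, 0.91, 0.01, 0.0, -0.0, -0.79], [-0.48, 0.87, 0.01, 0.0, -0.0, -0.79], [-0.55, 0.83, 0.01, 0.0, -0.0, -0.79], [-0.62, 0.78, 0.01, 0.0, -0.0, -0.79], [-0.68, 0.73, 0.01, 0.0, -0.0, -0.79], [-0.74, 0.67, 0.01, 0.0, -0.0, -0.79], [-0.79, 0.61, 0.01, 0.0, -0.0, -0.79], [-0.84, 0.54, 0.01, 0.0, -0.0, -0.79], [-0.88, 0.47, 0.01, 0.0, -0.0, -0.79], [-0.92, 0.4, 0.01, 0.0, -0.0, -0.79], [-0.95, 0.32, 0.01, 0.0, -0.0, -0.79], [-0.97, 0.24, 0.01, 0.0, -0.0, -0.79], [-0.99, 0.16, 0.01, 0.0, -0.0, -0.79], [-1.0, 0.08, 0.01, 0.0, -0.0, -0.79], [-1.0, -0.0, 0.01, 0.0, -0.0, -0.79], [-0.99, -0.09, 0.01, 0.0, -0.0, -0.79]]
```

View pics/s8.png

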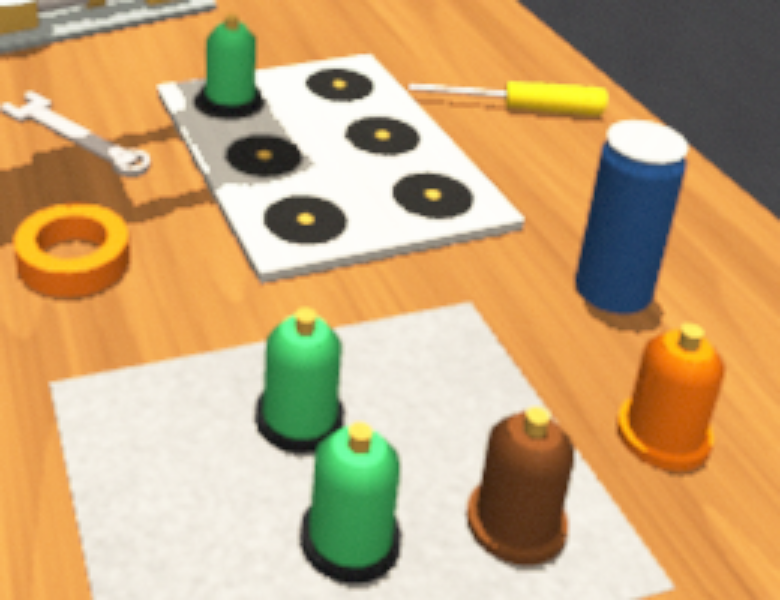

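{"fn": "move_arm", "kwargs": {
  "motion": [
    [80,-0.17,1,0,0,0,0],
    [80,-0.17,1,0,0,0,0],
    [80,-0.17,1,0,0,0,0],
    [80,-0.17,1,0,0,0,0],
    [80,-0.17,1,0,0,0,0],
    [80,-0.17,1,0,0,0,0],
    [80,-0.17,1,0,0,0,0],
    [80,-0.17,1,0,0,0,0],
    [80,-0.17,1,0,0,0,0],
    [80,-0.17,1,0,0,0,0],
    [80,-0.17,1,0,0,0,0],
    [80,-0.17,1,0,0,0,0]
  ]
}}

```text
time: 27.42
tool_pos: [0.5023, -0.1337, 0.1461]
tool_rot: [-3.141, 0.002, 0.004]
contact_force: [0.7, -0.2, 1.0]
opening: 0.0629
```

{"fn": "move_arm", "kwargs": {
  "motion": [
    [80,-0.17,1,0,0,0,0],
    [80,-0.17,1,0,0,0,0],
    [80,-0.17,1,0,0,0,0],
    [80,-0.17,1,0,0,0,0],
    [80,-0.17,1,0,0,0,0],
    [80,-0.17,1,0,0,0,0],
    [80,-0.15,0.7,0,0,0,0],
    [80,0,0,0,0,0,0]
  ]
}}

```text
time: 28.42
tool_pos: [0.4807, -0.2671, 0.1468]
tool_rot: [-3.141, -0.0, 0.004]
contact_force: [-0.7, -0.4, -0.6]
opening: 0.063
```

```bash
python3 - <<'E'
from h import *
st();go(.4803,-.2655,.03,0)
im,d=eyes.read_camera('side'); save('s','s9.png',cv2.resize(im[180:380,240:500],(780,600)))
E
```

```text
28.43 [ 0.4807 -0.2671  0.1468] [-3.141 -0.     0.004] F [-0.7 -0.4 -0.6] T [ 0.    0.16 -0.01] op 0.063 q [-0.65  0.46  1.57  0.    1.11  0.92]
n 6 D [-0.0004  0.0016 -0.1168] dyaw -0.004
[[-0.0, -0.01, 0.97, -0.0, -0.0, 0.01], [-0.0, -0.01, 0.97, -0.0, -0.0, 0.01], [-0.0, -0.01, 0.97, -0.0, -0.0, 0.01], [-0.0, -0.01, 0.97, -0.0, -0.0, 0.01], [-0.0, -0.01, 0.97, -0.0, -0.0, 0.01], [-0.0, -0.01, 0.97, -0.0, -0.0, 0.01]]
```

View pics/s9.png

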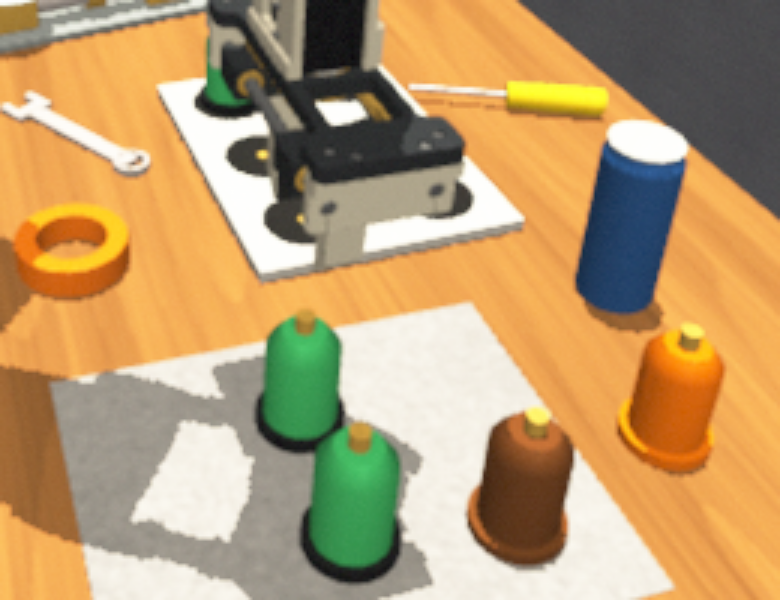

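Nothing has shifted, so I descend on bowl B at crop (303,375).

{"fn": "move_arm", "kwargs": {
  "motion": [
    [80,0,-0.08,0.95,0,0,0],
    [80,0,0,0.95,0,0,0],
    [80,0,0,0.95,0,0,0],
    [80,0,0,0.95,0,0,0],
    [80,0,0,0.95,0,0,0],
    [80,0,0,1,0,0,0],
    [80,0,0,0,0,0,0],
    [255,0,0,0,0,0,0],
    [255,0,0,0,0,0,0],
    [255,0,0,0,0,0,0],
    [255,0,0,0,0,0,0]
  ],
  "newtons": 15
}}

```text
time: 29.85
tool_pos: [0.4816, -0.265, 0.0329]
tool_rot: [3.14, -0.002, 0.005]
contact_force: [0.7, -0.7, 6.4]
opening: 0.0457
```

{"fn": "move_arm", "kwargs": {
  "motion": [
    [255,0,0,-0.5,0,0,0],
    [255,0,0,-1,0,0,0],
    [255,0,0,-1,0,0,0],
    [255,0,0,-1,0,0,0],
    [255,0,0,-1,0,0,0],
    [255,0,0,-1,0,0,0],
    [255,0,0,0,0,0,0]
  ]
}}

```text
time: 30.72
tool_pos: [0.4815, -0.2649, 0.1433]
tool_rot: [3.14, -0.002, 0.006]
contact_force: [-0.0, -0.1, -1.4]
opening: 0.0456
```

```bash
python3 - <<'E'
from h import *
st();go(.546,.0133,.14,0)
E
```

```text
30.73 [ 0.4815 -0.2649  0.1433] [ 3.14e+00 -2.00e-03  6.00e-03] F [-0.  -0.1 -1.4] T [-0.05  0.18 -0.03] op 0.0456 q [-0.64  0.46  1.58  0.    1.1   0.92]
n 15 D [ 0.0645  0.2782 -0.0033] dyaw -0.006
[[0.22, -0.93, 0.01, 0.0, -0.0, 0.0], [0.22, -0.93, 0.01, 0.0, -0.0, 0.0], [0.22, -0.93, 0.01, 0.0, -0.0, 0.0], [0.22, -0.93, 0.01, 0.0, -0.0, 0.0], [0.22, -0.93, 0.01, 0.0, -0.0, 0.0], [0.22, -0.93, 0.01, 0.0, -0.0, 0.0], [0.22, -0.93, 0.01, 0.0, -0.0, 0.0], [0.22, -0.93, 0.01, 0.0, -0.0, 0.0], [0.22, -0.93, 0.01, 0.0, -0.0, 0.0], [0.22, -0.93, 0.01, 0.0, -0.0, 0.0], [0.22, -0.93, 0.01, 0.0, -0.0, 0.0], [0.22, -0.93, 0.01, 0.0, -0.0, 0.0], [0.22, -0.93, 0.01, 0.0, -0.0, 0.0], [0.22, -0.93, 0.01, 0.0, -0.0, 0.0], [0.22, -0.93, 0.01, 0.0, -0.0, 0.0]]
```

{"fn": "move_arm", "kwargs": {
  "motion": [
    [255,0.15,-0.6,0,0,0,0],
    [255,0.23,-1,0,0,0,0],
    [255,0.23,-1,0,0,0,0],
    [255,0.23,-1,0,0,0,0],
    [255,0.23,-1,0,0,0,0],
    [255,0.23,-1,0,0,0,0],
    [255,0.23,-1,0,0,0,0],
    [255,0.23,-1,0,0,0,0],
    [255,0.23,-1,0,0,0,0],
    [255,0.23,-1,0,0,0,0],
    [255,0.23,-1,0,0,0,0],
    [255,0.23,-1,0,0,0,0]
  ]
}}

```text
time: 32.22
tool_pos: [0.5332, -0.0303, 0.1419]
tool_rot: [-3.141, 0.0, 0.006]
contact_force: [-0.1, 0.3, -1.4]
opening: 0.0455
```

{"fn": "move_arm", "kwargs": {
  "motion": [
    [255,0.23,-1,0.2,0,0,0],
    [255,0.23,-0.8,0.4,0,0,0],
    [255,0.1,-0.5,0.5,0,0,0],
    [255,0,0,0.5,0,0,0],
    [255,0,0,0.5,0,0,0],
    [255,0,0,0,0,0,0]
  ]
}}

```text
time: 32.98
tool_pos: [0.5435, 0.0133, 0.0989]
tool_rot: [-3.141, 0.002, 0.005]
contact_force: [-0.5, 0.3, -1.1]
opening: 0.0457
```

```bash
python3 - <<'E'
from h import *
st();go(.547,.0133,.048,0)
E
```

```text
32.98 [0.5435 0.0133 0.0989] [-3.141e+00  2.000e-03  5.000e-03] F [-0.5  0.3 -1.1] T [-0.03  0.21 -0.  ] op 0.0457 q [-0.12  0.51  1.64 -0.    0.99  1.45]
n 3 D [ 0.0035 -0.     -0.0509] dyaw -0.005
[[0.06, 0.0, 0.85, -0.0, 0.01, 0.02], [0.06, 0.0, 0.85, -0.0, 0.01, 0.02], [0.06, 0.0, 0.85, -0.0, 0.01, 0.02]]
```

{"fn": "move_arm", "kwargs": {
  "motion": [
    [255,0.08,0,0.9,0,0,0],
    [255,0.08,0,0.9,0,0,0],
    [255,0,0,0.6,0,0,0],
    [255,0,0,0.1,0,0,0],
    [255,0,0,0,0,0,0]
  ]
}}

```text
time: 33.6
tool_pos: [0.5477, 0.0137, 0.0503]
tool_rot: [-3.142, -0.001, 0.005]
contact_force: [0.3, -0.1, -1.3]
opening: 0.0457
```

{"fn": "move_arm", "kwargs": {
  "motion": [
    [255,0,0,0.06,0,0,0],
    [255,0,0,0.05,0,0,0],
    [255,0,0,0,0,0,0]
  ]
}}

```text
time: 33.98
tool_pos: [0.5474, 0.0139, 0.0478]
tool_rot: [-3.142, -0.0, 0.006]
contact_force: [0.0, -0.4, -1.0]
opening: 0.0456
```

{"fn": "move_arm", "kwargs": {
  "motion": [
    [255,0,0,0.05,0,0,0],
    [255,0,0,0.05,0,0,0],
    [255,0,0,0,0,0,0]
  ]
}}

```text
time: 34.35
tool_pos: [0.5473, 0.0139, 0.0456]
tool_rot: [-3.141, 0.0, 0.006]
contact_force: [-0.7, -0.4, -0.3]
opening: 0.0456
```

{"fn": "move_arm", "kwargs": {
  "motion": [
    [255,0,0,0.05,0,0,0],
    [255,0,0,0,0,0,0]
  ]
}}

```text
time: 34.6
tool_pos: [0.5475, 0.0138, 0.0449]
tool_rot: [-3.142, -0.0, 0.006]
contact_force: [-0.7, 0.2, 0.3]
opening: 0.0453
```

{"fn": "move_arm", "kwargs": {
  "motion": [
    [90,0,0,0,0,0,0],
    [90,-0.07,0,0,0,0,0],
    [90,0,0,0,0,0,-1],
    [90,0,0,0,0,0,-1],
    [90,0,0,0,0,0,-1],
    [90,0,0,0,0,0,-1],
    [90,0,0,0,0,0,-1],
    [90,0,0,0,0,0,-1],
    [90,0,0,0,0,0,-1],
    [90,0,0,0,0,0,-1],
    [90,0,0,0,0,0,-1]
  ]
}}

```text
time: 35.98
tool_pos: [0.546, 0.0139, 0.0447]
tool_rot: [3.142, -0.0, 0.952]
contact_force: [0.6, 0.1, 0.4]
opening: 0.0594
```

{"fn": "move_arm", "kwargs": {
  "motion": [
    [90,0,0,0,0,0,-1],
    [90,0,0,0,0,0,-1],
    [90,0,0,0,0,0,-1],
    [90,0,0,0,0,0,-1],
    [90,0,0,0,0,0,-1],
    [90,0,0,0,0,0,-0.95],
    [90,0,0,0,0,0,0]
  ]
}}

```text
time: 36.85
tool_pos: [0.546, 0.0138, 0.0447]
tool_rot: [3.141, -0.0, 1.57]
contact_force: [-0.1, 0.5, -0.9]
opening: 0.0592
```

{"fn": "move_arm", "kwargs": {
  "motion": [
    [255,0,0,0,0,0,0],
    [255,0,0,0,0,0,0],
    [255,0,0,0,0,0,0]
  ],
  "newtons": 6
}}

```text
time: 37.22
tool_pos: [0.5461, 0.0138, 0.0447]
tool_rot: [3.141, -0.0, 1.571]
contact_force: [1.5, 0.1, 0.2]
opening: 0.0456
```

Centred at (0.546, 0.0138). I release, lift and go to bowl C.

{"fn": "move_arm", "kwargs": {
  "motion": [
    [90,0,0,0,0,0,0],
    [80,0,0,0,0,0,0],
    [80,0,0,-0.5,0,0,0],
    [80,0,0,-1,0,0,0],
    [80,0,0,-1,0,0,0],
    [80,0,0,-1,0,0,0],
    [80,0,0,-1,0,0,0],
    [80,0,0,-0.8,0,0,0]
  ],
  "newtons": 15
}}

```text
time: 38.22
tool_pos: [0.5462, 0.0138, 0.1524]
tool_rot: [3.14, 0.0, 1.571]
contact_force: [0.3, -0.2, -1.1]
opening: 0.0631
```

```bash
python3 - <<'E'
from h import *
st()
im,d=eyes.read_camera('side'); save('s','s10.png',cv2.resize(im[180:380,240:500],(780,600)))
print('side nip',blob('side',im,(18,80,120),(34,255,255),.08,(320,260,460,350),25))
go(.4787,-.358,.15,1.5708)
E
```

```text
38.23 [0.5462 0.0138 0.1524] [3.14  0.    1.571] F [ 0.3 -0.2 -1.1] T [-0.1   0.02  0.02] op 0.0631 q [-0.12  0.45  1.58  0.    1.11 -0.12]
side nip [(np.int32(41), array([448.6, 320.5]), array([ 0.6204, -0.3877])), (np.int32(73), array([418.6, 320.1]), array([ 0.5742, -0.374 ])), (np.int32(63), array([359.6, 325.2]), array([ 0.479 , -0.3587]))]
n 19 D [-0.0686 -0.3717 -0.0043] dyaw -0.0
[[-0.98, -0.18, 0.01, 0.0, 0.0, 0.0], [-0.98, -0.18, 0.01, 0.0, 0.0, 0.0], [-0.98, -0.18, 0.01, 0.0, 0.0, 0.0], [-0.98, -0.18, 0.01, 0.0, 0.0, 0.0], [-0.98, -0.18, 0.01, 0.0, 0.0, 0.0], [-0.98, -0.18, 0.01, 0.0, 0.0, 0.0], [-0.98, -0.18, 0.01, 0.0, 0.0, 0.0], [-0.98, -0.18, 0.01, 0.0, 0.0, 0.0], [-0.98, -0.18, 0.01, 0.0, 0.0, 0.0], [-0.98, -0.18, 0.01, 0.0, 0.0, 0.0], [-0.98, -0.18, 0.01, 0.0, 0.0, 0.0], [-0.98, -0.18, 0.01, 0.0, 0.0, 0.0], [-0.98, -0.18, 0.01, 0.0, 0.0, 0.0], [-0.98, -0.18, 0.01, 0.0, 0.0, 0.0], [-0.98, -0.18, 0.01, 0.0, 0.0, 0.0], [-0.98, -0.18, 0.01, 0.0, 0.0, 0.0], [-0.98, -0.18, 0.01, 0.0, 0.0, 0.0], [-0.98, -0.18, 0.01, 0.0, 0.0, 0.0], [-0.98, -0.18, 0.01, 0.0, 0.0, 0.0]]
```

View pics/s10.png

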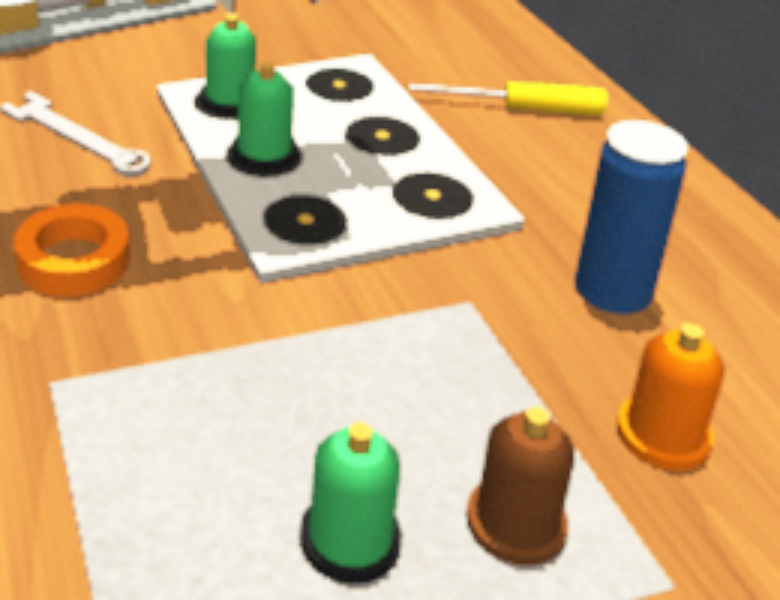

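Two bowls stand upright on their pads. Bowl C at crop (357,490) has not moved.

{"fn": "move_arm", "kwargs": {
  "motion": [
    [80,-0.98,-0.18,0,0,0,0],
    [80,-0.98,-0.18,0,0,0,0],
    [80,-0.98,-0.18,0,0,0,0],
    [80,-0.98,-0.18,0,0,0,0],
    [80,-0.98,-0.18,0,0,0,0],
    [80,-0.98,-0.18,0,0,0,0],
    [80,-0.98,-0.18,0,0,0,0],
    [80,-0.98,-0.18,0,0,0,0],
    [80,-0.98,-0.18,0,0,0,0],
    [80,-0.98,-0.18,0,0,0,0],
    [80,-0.98,-0.18,0,0,0,0],
    [80,-0.98,-0.18,0,0,0,0]
  ]
}}

```text
time: 39.78
tool_pos: [0.5026, -0.2227, 0.1507]
tool_rot: [3.142, -0.0, 1.571]
contact_force: [-0.3, 1.1, 0.1]
opening: 0.0633
```

{"fn": "move_arm", "kwargs": {
  "motion": [
    [80,-0.98,-0.18,0,0,0,0],
    [80,-0.98,-0.18,0,0,0,0],
    [80,-0.98,-0.18,0,0,0,0],
    [80,-0.98,-0.18,0,0,0,0],
    [80,-0.98,-0.18,0,0,0,0],
    [80,-0.98,-0.18,0,0,0,0],
    [80,-0.8,-0.16,0,0,0,0],
    [80,0,0,0,0,0,0]
  ]
}}

```text
time: 40.78
tool_pos: [0.4778, -0.3562, 0.1505]
tool_rot: [3.142, -0.0, 1.57]
contact_force: [-0.1, -0.1, 0.8]
opening: 0.0632
```

```bash
python3 - <<'E'
from h import *
st();go(.479,-.358,.03,1.5708)
im,d=eyes.read_camera('side'); save('s','s11.png',cv2.resize(im[180:400,240:500],(709,600)))
print('side nip',blob('side',im,(18,80,120),(34,255,255),.08,(320,260,460,370),25))
E
```

```text
40.77 [ 0.4778 -0.3562  0.1505] [ 3.142 -0.     1.57 ] F [-0.1 -0.1  0.8] T [-0.   -0.01  0.02] op 0.0632 q [-0.77  0.54  1.43  0.    1.17 -0.77]
n 7 D [ 0.0012 -0.0018 -0.1205] dyaw 0.001
[[-0.01, 0.01, 0.86, 0.0, -0.0, -0.0], [-0.01, 0.01, 0.86, 0.0, -0.0, -0.0], [-0.01, 0.01, 0.86, 0.0, -0.0, -0.0], [-0.01, 0.01, 0.86, 0.0, -0.0, -0.0], [-0.01, 0.01, 0.86, 0.0, -0.0, -0.0], [-0.01, 0.01, 0.86, 0.0, -0.0, -0.0], [-0.01, 0.01, 0.86, 0.0, -0.0, -0.0]]
side nip [(np.int32(126), array([364. , 277.7]), array([ 0.5296, -0.2546])), (np.int32(62), array([348.4, 284.2]), array([ 0.4957, -0.2638])), (np.int32(44), array([323.2, 290.2]), array([ 0.4475, -0.2671])), (np.int32(47), array([448.6, 320.3]), array([ 0.6205, -0.3874])), (np.int32(71), array([418.7, 320. ]), array([ 0.5744, -0.374 ])), (np.int32(64), array([359.5, 325.4]), array([ 0.4788, -0.3591]))]
```

View pics/s11.png

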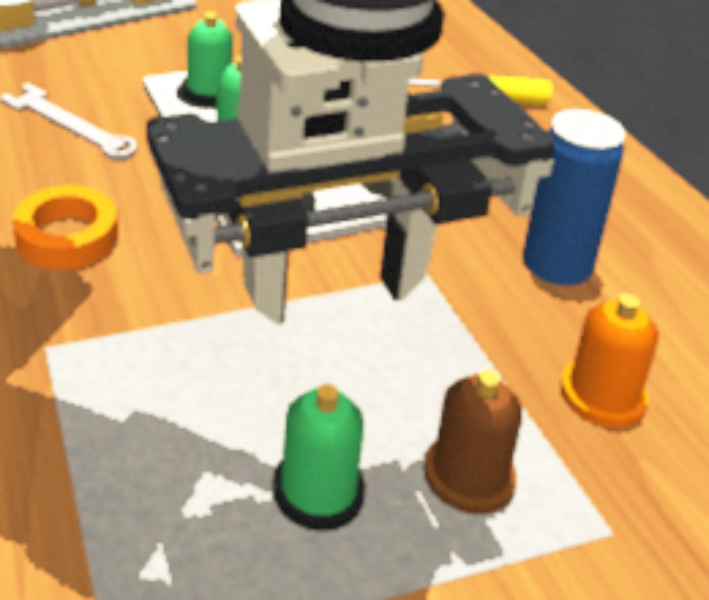

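{"fn": "move_arm", "kwargs": {
  "motion": [
    [80,-0.1,0.05,0.9,0,0,0],
    [80,0,0,0.9,0,0,0],
    [80,0,0,0.9,0,0,0],
    [80,0,0,0.9,0,0,0],
    [80,0,0,0.9,0,0,0],
    [80,0,0,0.9,0,0,0],
    [80,0,0,0.5,0,0,0],
    [80,0,0,0,0,0,0],
    [255,0,0,0,0,0,0],
    [255,0,0,0,0,0,0],
    [255,0,0,0,0,0,0],
    [255,0,0,0,0,0,0]
  ],
  "newtons": 15
}}

```text
time: 42.32
tool_pos: [0.4793, -0.3573, 0.0334]
tool_rot: [3.141, 0.001, 1.571]
contact_force: [-0.7, 1.0, 4.3]
opening: 0.0459
```

{"fn": "move_arm", "kwargs": {
  "motion": [
    [255,0,0,-0.5,0,0,0],
    [255,0,0,-1,0,0,0],
    [255,0,0,-1,0,0,0],
    [255,0,0,-1,0,0,0],
    [255,0,0,-1,0,0,0],
    [255,0,0,-1,0,0,0],
    [255,0,0,0,0,0,0]
  ]
}}

```text
time: 43.2
tool_pos: [0.4798, -0.3575, 0.1443]
tool_rot: [3.139, 0.002, 1.571]
contact_force: [-0.6, -0.4, -2.2]
opening: 0.0457
```

```bash
python3 - <<'E'
from h import *
st();go(.5493,-.0824,.14,1.5708)
E
```

```text
43.2 [ 0.4798 -0.3575  0.1443] [3.139e+00 2.000e-03 1.571e+00] F [-0.6 -0.4 -2.2] T [-0.1   0.13  0.04] op 0.0457 q [-0.77  0.55  1.43  0.    1.16 -0.77]
n 15 D [ 0.0695  0.2751 -0.0043] dyaw -0.0
[[0.92, 0.23, 0.01, 0.0, 0.0, 0.0], [0.92, 0.23, 0.01, 0.0, 0.0, 0.0], [0.92, 0.23, 0.01, 0.0, 0.0, 0.0], [0.92, 0.23, 0.01, 0.0, 0.0, 0.0], [0.92, 0.23, 0.01, 0.0, 0.0, 0.0], [0.92, 0.23, 0.01, 0.0, 0.0, 0.0], [0.92, 0.23, 0.01, 0.0, 0.0, 0.0], [0.92, 0.23, 0.01, 0.0, 0.0, 0.0], [0.92, 0.23, 0.01, 0.0, 0.0, 0.0], [0.92, 0.23, 0.01, 0.0, 0.0, 0.0], [0.92, 0.23, 0.01, 0.0, 0.0, 0.0], [0.92, 0.23, 0.01, 0.0, 0.0, 0.0], [0.92, 0.23, 0.01, 0.0, 0.0, 0.0], [0.92, 0.23, 0.01, 0.0, 0.0, 0.0], [0.92, 0.23, 0.01, 0.0, 0.0, 0.0]]
```

{"fn": "move_arm", "kwargs": {
  "motion": [
    [255,0.6,0.15,0,0,0,0],
    [255,1,0.25,0,0,0,0],
    [255,1,0.25,0,0,0,0],
    [255,1,0.25,0,0,0,0],
    [255,1,0.25,0,0,0,0],
    [255,1,0.25,0,0,0,0],
    [255,1,0.25,0,0,0,0],
    [255,1,0.25,0,0,0,0],
    [255,1,0.25,0,0,0,0],
    [255,1,0.25,0,0,0,0],
    [255,1,0.25,0,0,0,0],
    [255,1,0.25,0,0,0,0]
  ]
}}

```text
time: 44.7
tool_pos: [0.5374, -0.1236, 0.1427]
tool_rot: [3.142, -0.0, 1.571]
contact_force: [-0.7, 1.1, -1.8]
opening: 0.0456
```

{"fn": "move_arm", "kwargs": {
  "motion": [
    [255,1,0.25,0.2,0,0,0],
    [255,0.8,0.25,0.4,0,0,0],
    [255,0.4,0.1,0.5,0,0,0],
    [255,0,0,0.5,0,0,0],
    [255,0,0,0.5,0,0,0],
    [255,0,0,0,0,0,0]
  ]
}}

```text
time: 45.45
tool_pos: [0.5483, -0.0814, 0.0996]
tool_rot: [-3.14, -0.001, 1.57]
contact_force: [0.3, 1.0, -1.2]
opening: 0.0456
```

```bash
python3 - <<'E'
from h import *
st();go(.5493,-.0814,.048,1.5708)
E
```

```text
45.45 [ 0.5483 -0.0814  0.0996] [-3.14e+00 -1.00e-03  1.57e+00] F [ 0.3  1.  -1.2] T [-0.1   0.05 -0.03] op 0.0456 q [-0.29  0.53  1.61 -0.    1.01 -0.29]
n 3 D [ 0.001  -0.     -0.0516] dyaw 0.001
[[-0.0, 0.02, 0.86, -0.01, -0.0, -0.0], [-0.0, 0.02, 0.86, -0.01, -0.0, -0.0], [-0.0, 0.02, 0.86, -0.01, -0.0, -0.0]]
```

{"fn": "move_arm", "kwargs": {
  "motion": [
    [255,0,0.03,0.9,0,0,0],
    [255,0,0,0.9,0,0,0],
    [255,0,0,0.6,0,0,0],
    [255,0,0,0.15,0,0,0],
    [255,0,0,0.05,0,0,0],
    [255,0,0,0,0,0,0]
  ]
}}

```text
time: 46.2
tool_pos: [0.55, -0.0811, 0.0493]
tool_rot: [3.141, 0.0, 1.571]
contact_force: [0.0, -0.1, -1.5]
opening: 0.0456
```

{"fn": "move_arm", "kwargs": {
  "motion": [
    [255,0,0,0.06,0,0,0],
    [255,0,0,0.05,0,0,0],
    [255,0,0,0,0,0,0]
  ]
}}

```text
time: 46.58
tool_pos: [0.5496, -0.0809, 0.0465]
tool_rot: [-3.142, -0.0, 1.571]
contact_force: [-0.3, 0.2, -1.8]
opening: 0.0458
```

{"fn": "move_arm", "kwargs": {
  "motion": [
    [255,0,0,0.05,0,0,0],
    [255,0,0,0,0,0,0]
  ]
}}

```text
time: 46.82
tool_pos: [0.5497, -0.081, 0.0455]
tool_rot: [3.142, -0.0, 1.571]
contact_force: [0.1, 0.3, -2.2]
opening: 0.0454
```

{"fn": "move_arm", "kwargs": {
  "motion": [
    [255,0,0,0.03,0,0,0],
    [255,0,0,0,0,0,0]
  ]
}}

```text
time: 47.08
tool_pos: [0.5497, -0.0809, 0.0454]
tool_rot: [3.141, -0.0, 1.571]
contact_force: [-1.8, 1.0, 4.7]
opening: 0.0457
```

{"fn": "move_arm", "kwargs": {
  "motion": [
    [90,0,0,0,0,0,0],
    [90,-0.07,0,0,0,0,0],
    [90,0,0,0,0,0,1],
    [90,0,0,0,0,0,1],
    [90,0,0,0,0,0,1],
    [90,0,0,0,0,0,1],
    [90,0,0,0,0,0,1],
    [90,0,0,0,0,0,1],
    [90,0,0,0,0,0,1],
    [90,0,0,0,0,0,1],
    [90,0,0,0,0,0,1]
  ]
}}

```text
time: 48.45
tool_pos: [0.5497, -0.0825, 0.0447]
tool_rot: [3.142, -0.0, 0.625]
contact_force: [-0.5, 0.8, -0.5]
opening: 0.0596
```

{"fn": "move_arm", "kwargs": {
  "motion": [
    [90,0,0,0,0,0,1],
    [90,0,0,0,0,0,1],
    [90,0,0,0,0,0,1],
    [90,0,0,0,0,0,1],
    [90,0,0,0,0,0,1],
    [90,0,0,0,0,0,1],
    [90,0,0,0,0,0,0]
  ]
}}

```text
time: 49.32
tool_pos: [0.5497, -0.0825, 0.0448]
tool_rot: [-3.142, -0.0, 0.001]
contact_force: [0.5, -0.0, -0.5]
opening: 0.0595
```

{"fn": "move_arm", "kwargs": {
  "motion": [
    [255,0,0,0,0,0,0],
    [255,0,0,0,0,0,0],
    [255,0,0,0,0,0,0]
  ],
  "newtons": 6
}}

```text
time: 49.7
tool_pos: [0.5497, -0.0824, 0.0449]
tool_rot: [3.142, -0.0, 0.001]
contact_force: [0.2, 0.5, -0.3]
opening: 0.0458
```

{"fn": "move_arm", "kwargs": {
  "motion": [
    [90,0,0,0,0,0,0],
    [80,0,0,0,0,0,0],
    [80,0,0,-0.5,0,0,0],
    [80,0,0,-1,0,0,0],
    [80,0,0,-1,0,0,0],
    [80,0,0,-1,0,0,0],
    [80,0,0,-1,0,0,0],
    [80,0,0,-1,0,0,0],
    [80,0,0,0,0,0,0]
  ]
}}

```text
time: 50.82
tool_pos: [0.5507, -0.0826, 0.1569]
tool_rot: [3.141, -0.004, 0.0]
contact_force: [-0.9, 0.0, -1.2]
opening: 0.063
```

```bash
python3 - <<'E'
from h import *
st();go(.525,.37,.15,1.745,pos=1)
E
```

```text
50.83 [ 0.5507 -0.0826  0.1569] [ 3.141 -0.004  0.   ] F [-0.9  0.  -1.2] T [-0.01  0.15 -0.04] op 0.063 q [-0.29  0.46  1.54  0.    1.13  1.28]
n 23 D [-0.0257  0.4526 -0.0069] dyaw 1.745
[[-0.06, -0.98, 0.01, 0.0, -0.0, -0.72], [0.02, -0.99, 0.01, 0.0, -0.0, -0.72], [0.09, -0.98, 0.01, 0.0, -0.0, -0.72], [0.17, -0.97, 0.01, 0.0, -0.0, -0.72], [0.24, -0.96, 0.01, 0.0, -0.0, -0.72], [0.31, -0.93, 0.01, 0.0, -0.0, -0.72], [0.38, -0.91, 0.01, 0.0, -0.0, -0.72], [0.45, -0.88, 0.01, 0.0, -0.0, -0.72], [0.52, -0.84, 0.02, 0.0, -0.0, -0.72], [0.58, -0.8, 0.02, 0.0, -0.0, -0.72], [0.64, -0.75, 0.02, 0.0, -0.0, -0.72], [0.69, -0.7, 0.02, 0.0, -0.0, -0.72], [0.74, -0.65, 0.02, 0.0, -0.0, -0.72], [0.79, -0.59, 0.02, 0.0, -0.0, -0.72], [0.83, -0.53, 0.02, 0.0, -0.0, -0.72], [0.87, -0.46, 0.02, 0.0, -0.0, -0.72], [0.9, -0.4, 0.02, 0.0, -0.0, -0.72], [0.93, -0.33, 0.02, 0.0, -0.0, -0.72], [0.95, -0.25, 0.02, 0.0, -0.0, -0.72], [0.97, -0.18, 0.02, 0.0, -0.0, -0.72], [0.98, -0.11, 0.02, 0.0, -0.0, -0.72], [0.98, -0.03, 0.02, 0.0, -0.0, -0.72], [0.98, 0.04, 0.02, 0.0, -0.0, -0.72]]
```

{"fn": "move_arm", "kwargs": {
  "motion": [
    [120,-0.06,-0.98,0,0,0,-0.72],
    [120,0.02,-0.99,0,0,0,-0.72],
    [120,0.09,-0.98,0,0,0,-0.72],
    [120,0.17,-0.97,0,0,0,-0.72],
    [120,0.24,-0.96,0,0,0,-0.72],
    [120,0.31,-0.93,0,0,0,-0.72],
    [120,0.38,-0.91,0,0,0,-0.72],
    [120,0.45,-0.88,0,0,0,-0.72],
    [120,0.52,-0.84,0,0,0,-0.72],
    [120,0.58,-0.8,0,0,0,-0.72],
    [120,0.64,-0.75,0,0,0,-0.72],
    [120,0.69,-0.7,0,0,0,-0.72]
  ]
}}

```text
time: 52.32
tool_pos: [0.5362, 0.1545, 0.1541]
tool_rot: [-3.141, 0.001, 0.908]
contact_force: [-0.1, 0.4, 0.3]
opening: 0.0487
```

```bash
python3 - <<'E'
from h import *
st();go(.5195,.418,.15,1.745,pos=1)
E
```

```text
52.33 [0.5362 0.1545 0.1541] [-3.141e+00  1.000e-03  9.080e-01] F [-0.1  0.4  0.3] T [-0.04  0.07  0.03] op 0.0487 q [0.14 0.47 1.54 0.   1.14 0.81]
n 14 D [-0.0167  0.2635 -0.0041] dyaw 0.837
[[0.71, -0.63, 0.01, -0.0, 0.0, -0.57], [0.74, -0.58, 0.01, -0.0, 0.0, -0.57], [0.77, -0.54, 0.01, -0.0, 0.0, -0.57], [0.81, -0.49, 0.01, -0.0, 0.0, -0.57], [0.83, -0.44, 0.01, -0.0, 0.0, -0.57], [0.86, -0.39, 0.01, -0.0, 0.0, -0.57], [0.88, -0.34, 0.01, -0.0, 0.0, -0.57], [0.9, -0.29, 0.01, -0.0, 0.0, -0.57], [0.91, -0.23, 0.01, -0.0, 0.0, -0.57], [0.93, -0.18, 0.01, -0.0, 0.0, -0.57], [0.94, -0.12, 0.01, -0.0, 0.0, -0.57], [0.94, -0.06, 0.01, -0.0, 0.0, -0.57], [0.94, -0.01, 0.01, -0.0, 0.0, -0.57], [0.94, 0.05, 0.01, -0.0, 0.0, -0.57]]
```

{"fn": "move_arm", "kwargs": {
  "motion": [
    [120,0.71,-0.63,0,0,0,-0.6],
    [120,0.74,-0.58,0,0,0,-0.6],
    [120,0.77,-0.54,0,0,0,-0.6],
    [120,0.81,-0.49,0,0,0,-0.6],
    [120,0.83,-0.44,0,0,0,-0.6],
    [120,0.86,-0.39,0,0,0,-0.6],
    [120,0.88,-0.34,0,0,0,-0.6],
    [120,0.9,-0.29,0,0,0,-0.6],
    [120,0.91,-0.23,0,0,0,-0.6],
    [120,0.93,-0.18,0,0,0,-0.6],
    [120,0.94,-0.12,0,0,0,-0.6],
    [120,0.94,-0.06,0,0,0,-0.6]
  ]
}}

```text
time: 53.82
tool_pos: [0.5191, 0.3809, 0.1549]
tool_rot: [3.141, -0.0, 1.663]
contact_force: [-0.4, 0.3, 0.2]
opening: 0.0484
```

```bash
python3 - <<'E'
from h import *
st();go(.5195,.418,.072,1.745,pos=1)
im,d=eyes.read_camera('side'); save('s','s12.png',cv2.resize(im[160:380,240:500],(709,600)))
print('side nip (z .095)',blob('side',im,(15,80,80),(38,255,255),.092,(310,180,350,240),8))
t,d=eyes.read_camera('top'); save('t','t12.png',cv2.resize(t[140:290,160:380],(790,540)))
print('top nip',blob('top',t,(18,80,120),(38,255,255),.097,(280,180,370,215),2))
for c in('top','side'):
  for r in finder.place_of(c,'bowl0'):
    P=w(c,r['centre']); print(c,round(r['p'],2),P.round(4))
E
```

```text
53.83 [0.5191 0.3809 0.1549] [ 3.141 -0.     1.663] F [-0.4  0.3  0.2] T [-0.11  0.06 -0.01] op 0.0484 q [0.51 0.62 1.27 0.   1.25 0.42]
n 5 D [ 0.0004  0.0371 -0.0829] dyaw 0.082
[[0.37, 0.04, 0.83, 0.0, -0.0, -0.16], [0.37, 0.04, 0.83, 0.0, -0.0, -0.16], [0.37, 0.05, 0.83, 0.0, -0.0, -0.16], [0.37, 0.06, 0.83, 0.0, -0.0, -0.16], [0.37, 0.06, 0.83, 0.0, -0.0, -0.16]]
side nip (z .095) [(np.int32(657), array([333.4, 189.6]), array([0.5818, 0.0826])), (np.int32(25), array([343.4, 223. ]), array([ 0.5508, -0.0817]))]
top nip [(np.int32(12), array([286.5, 198.5]), array([0.5423, 0.1089])), (np.int32(9), array([320., 198.]), array([0.5464, 0.0151])), (np.int32(9), array([354., 198.]), array([ 0.5491, -0.0802]))]
top 0.9 [ 0.5667 -0.3764  0.0014]
top 0.89 [ 0.2656 -0.2492  0.0054]
top 0.73 [0.5433 0.0113 0.0107]
top 0.62 [ 0.5514 -0.0838  0.0103]
top 0.57 [0.5428 0.1124 0.0076]
top 0.53 [ 0.6866 -0.3371  0.004 ]
side 0.97 [0.5454 0.0108 0.0186]
side 0.82 [ 0.5747 -0.3725 -0.003 ]
side 0.81 [ 0.2709 -0.2462  0.0033]
side 0.74 [ 0.5486 -0.081   0.0127]
side 0.72 [ 0.694  -0.3403  0.0024]
side 0.62 [0.5398 0.1097 0.013 ]
side 0.44 [0.6505 0.1123 0.0111]
```

View pics/s12.png

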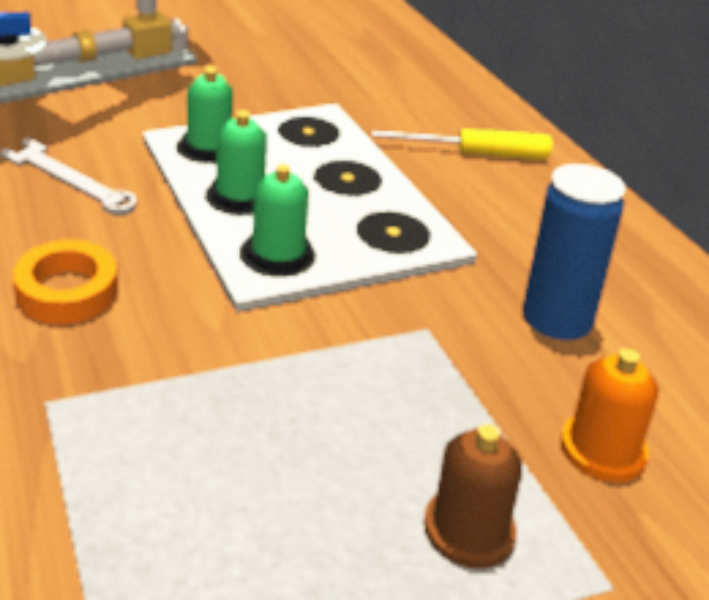

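View pics/t12.png

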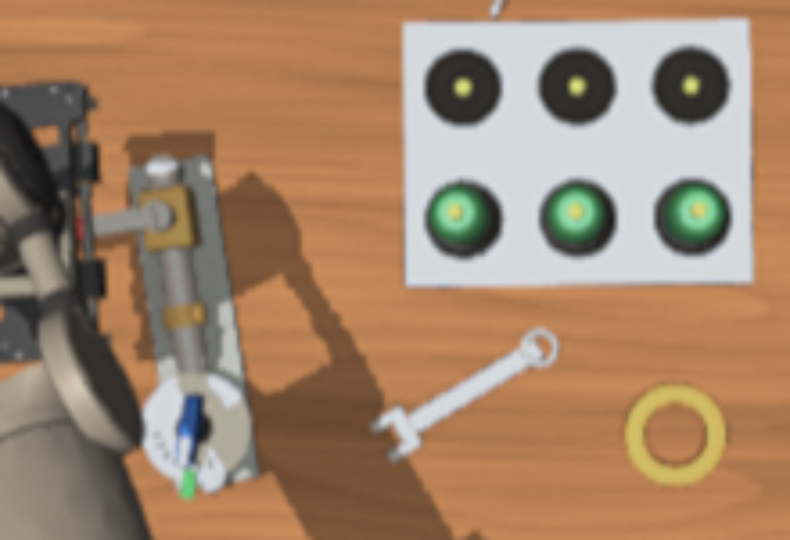

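All three bowls are centred on their pads by the top view (nipples within about 2 mm), and the pointer is on the mark. Now I open the main valve.

{"fn": "move_arm", "kwargs": {
  "motion": [
    [120,0.7,0.08,0,0,0,-0.4],
    [120,0.7,0.08,0.5,0,0,-0.4],
    [120,0.45,0.1,0.9,0,0,0],
    [120,0,0,0.9,0,0,0],
    [120,0,0,0.9,0,0,0],
    [120,0,0,0.9,0,0,0],
    [172,0,0,0,0,0,0],
    [172,0,0,0,0,0,0]
  ]
}}

```text
time: 55.02
tool_pos: [0.5202, 0.4171, 0.0735]
tool_rot: [3.141, -0.0, 1.743]
contact_force: [0.8, 0.1, 0.5]
opening: 0.0331
```

```bash
python3 - <<'E'
from h import *
st();go(.5195,.418,.072,1.745,pos=1)
im,d=eyes.read_camera('side'); save('s','s13.png',cv2.resize(im[90:220,180:380],(800,520)))
E
```

```text
55.02 [0.5202 0.4171 0.0735] [ 3.141 -0.     1.743] F [0.8 0.1 0.5] T [-0.04  0.05 -0.  ] op 0.0331 q [0.56 0.74 1.28 0.   1.12 0.39]
n 1 D [-0.0007  0.0009 -0.0015] dyaw 0.002
[[0.05, -0.03, 0.07, 0.01, -0.0, -0.02]]
```

View pics/s13.png

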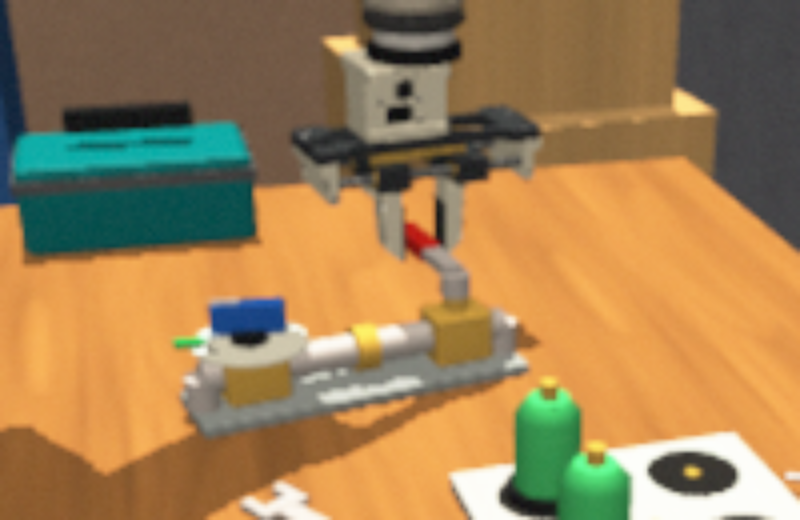

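{"fn": "move_arm", "kwargs": {
  "motion": [
    [172,-0.02,-0.39,0,0,0,-1],
    [172,-0.02,-0.39,0,0,0,-1],
    [172,-0.02,-0.39,0,0,0,-1],
    [172,-0.02,-0.39,0,0,0,-1],
    [172,-0.02,-0.39,0,0,0,-1],
    [172,-0.02,-0.39,0,0,0,-1],
    [172,-0.02,-0.39,0,0,0,-1],
    [172,-0.02,-0.39,0,0,0,-1],
    [172,-0.02,-0.39,0,0,0,-1],
    [172,-0.02,-0.39,0,0,0,-1],
    [172,-0.02,-0.39,0,0,0,-1],
    [172,-0.02,-0.39,0,0,0,-1]
  ]
}}

```text
time: 56.58
tool_pos: [0.4598, 0.3549, 0.0744]
tool_rot: [3.139, 0.003, 3.003]
contact_force: [2.2, 1.8, -0.8]
opening: 0.0298
```

{"fn": "move_arm", "kwargs": {
  "motion": [
    [172,-0.02,-0.39,0,0,0,-1],
    [172,-0.02,-0.39,0,0,0,-1],
    [172,-0.02,-0.39,0,0,0,-1],
    [172,0,-0.2,0,0,0,0],
    [172,0,0,0,0,0,0]
  ]
}}

```text
time: 57.2
tool_pos: [0.46, 0.3269, 0.0735]
tool_rot: [3.141, 0.001, -2.972]
contact_force: [0.6, 0.6, -0.1]
opening: 0.0296
```

{"fn": "move_arm", "kwargs": {
  "motion": [
    [172,0,-0.15,0,0,0,0],
    [172,0,0,0,0,0,0]
  ]
}}

```text
time: 57.45
tool_pos: [0.4602, 0.3243, 0.0732]
tool_rot: [3.141, 0.001, -2.97]
contact_force: [-1.6, 3.3, 2.7]
opening: 0.0296
```

{"fn": "move_arm", "kwargs": {
  "motion": [
    [172,0,-0.12,0,0,0,0],
    [172,0,0,0,0,0,0]
  ]
}}

```text
time: 57.7
tool_pos: [0.4603, 0.3237, 0.0732]
tool_rot: [3.138, 0.001, -2.97]
contact_force: [-2.9, 11.3, 0.9]
opening: 0.0309
```

{"fn": "move_arm", "kwargs": {
  "motion": [
    [172,0,-0.12,0,0,0,0],
    [172,0,0,0,0,0,0]
  ]
}}

```text
time: 57.95
tool_pos: [0.4607, 0.3215, 0.0731]
tool_rot: [3.138, 0.001, -2.97]
contact_force: [-3.2, 11.8, 0.3]
opening: 0.0353
```

It is at the hard stop: 11 N, with the finger giving way. I back off and lift.

{"fn": "move_arm", "kwargs": {
  "motion": [
    [150,0,0.4,0,0,0,0],
    [120,0,0.2,0,0,0,0],
    [120,0,0,0,0,0,0],
    [120,0,0,-0.8,0,0,0],
    [120,0,0,-1,0,0,0],
    [120,0,0,-1,0,0,0],
    [120,0,0,-1,0,0,0],
    [120,0,0,-1,0,0,0],
    [120,0,0,-1,0,0,0]
  ]
}}

```text
time: 59.08
tool_pos: [0.4591, 0.3307, 0.1909]
tool_rot: [3.141, 0.001, -2.97]
contact_force: [-0.0, 0.1, 1.3]
opening: 0.0488
```

{"fn": "move_arm", "kwargs": {
  "motion": [
    [120,1,0,0,0,0,0],
    [120,1,0.5,0,0,0,0],
    [120,1,0.7,0,0,0,0],
    [120,0,1,0,0,0,0],
    [120,0,1,0,0,0,0],
    [120,0,1,0,0,0,0],
    [120,0,1,0,0,0,0],
    [120,0,1,0,0,0,0],
    [120,0,0,0,0,0,0]
  ]
}}

```text
time: 60.2
tool_pos: [0.3782, 0.4443, 0.1885]
tool_rot: [-3.142, -0.0, -2.968]
contact_force: [-0.5, -0.3, 0.5]
opening: 0.0487
```

```bash
python3 - <<'E'
from h import *
st()
im,d=eyes.read_camera('side'); save('s','s14.png',cv2.resize(im[110:310,180:440],(780,600)))
t,d=eyes.read_camera('top'); save('t','t14.png',cv2.resize(t[140:290,160:380],(790,540),interpolation=cv2.INTER_CUBIC))
print('top nip',blob('top',t,(18,80,120),(38,255,255),.097,(280,180,370,215),2))
print('red',blob('top',t,(0,160,60),(6,255,255),.092,(180,175,240,285)))
E
```

```text
60.2 [0.3782 0.4443 0.1885] [-3.142 -0.    -2.968] F [-0.5 -0.3  0.5] T [ 0.07 -0.02  0.  ] op 0.0487 q [ 0.73  0.48  1.42  0.    1.25 -1.01]
top nip [(np.int32(12), array([286.5, 198.5]), array([0.5423, 0.1089])), (np.int32(9), array([320., 198.]), array([0.5464, 0.0151])), (np.int32(9), array([354., 198.]), array([ 0.5491, -0.0802]))]
red [(np.int32(100), array([207., 227.]), array([0.4563, 0.3296]))]
```

View pics/s14.png

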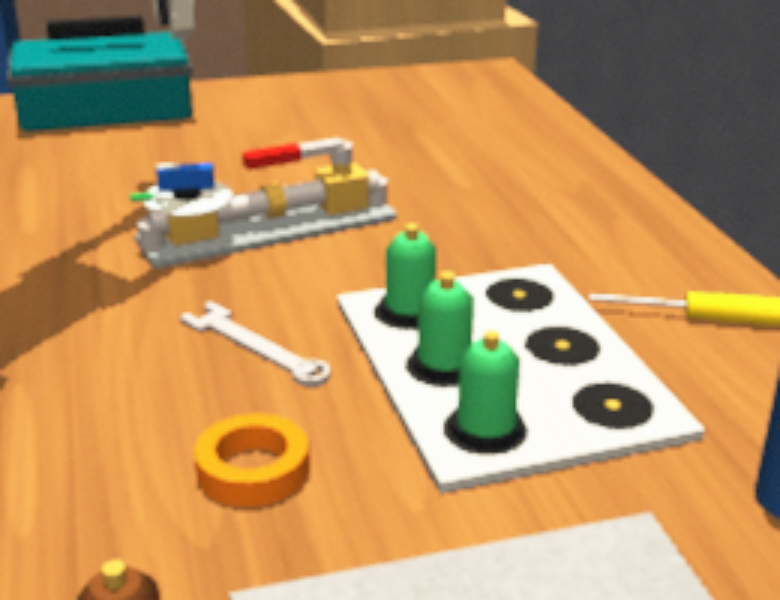

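View pics/t14.png

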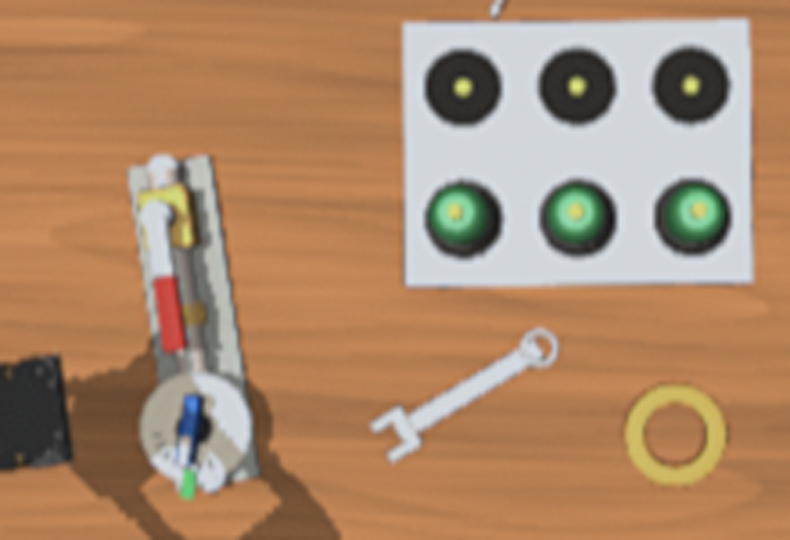

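The lever lies over the pipe, the pointer is on the mark and the bowls have not moved. Handing in.

```bash
python3 -c "
from cell import robot
print(robot.hand_in())"
```

```text
the job is handed in; nothing more can be done
None
```

The job is done and handed in at about 60 s of the 210 s allowed. The hand-in itself reports no verdict.

**What I did:**
- I shut the main valve to its hard stop, where the push rose to about 19 N sideways.
- I turned the blue handle 63° onto the green mark.
- I set the three green bowls that were present on the three near pads. I gripped them with 15 N or less and re-centred each one with a light 6 N squeeze.
- I then opened the main valve to its stop, where the push reached about 11 N, and drew the arm clear.

**Last checks:**
- **Bowls:** all three stand upright on their pads, within about 2 mm of centre by the top camera. The networks' readings put them within about 4 mm.
- **Regulating handle:** the pointer lines up with the green mark to within about 1–2° in the picture.
- **Main lever:** it lies along the pipe. Its measured direction is 0.169 rad against the manifold's 0.175 rad.
- **Surroundings:** the tape, wrench, driver, can and look-alikes were not disturbed in the pictures. The brown and orange ones and the can were last seen whole just before I opened the valve.

No check failed. I saw no bowl knocked aside at any point.

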